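# Trial-fit a taper-shank mill rotor

### The arm

A 6-joint arm with a two-finger parallel gripper is mounted at the origin on a cart in front of the work surface, level with it; the furniture and walls round the work are solid. World frame = base frame: x ahead of the robot, y to its left, z up, the work surface at z = 0. Lengths are in mm, angles in degrees, forces in N, time in s.
With the tool pointing down it reaches from about 350 to 850 mm from the base axis. Payload 8.1 kg.
Tool frame: the origin (TCP) lies midway between the tips of the shut fingers; the grasp point (between the pads) lies 19 mm behind it; z points along the fingers, y is the line along which they close (so a half turn about z gives the same grasp; the last joint's range is limited). The gripper opens to 85 mm and grips with 20 to 120 N. Pads are 22 mm wide; open, the fingers measure 114 mm over their backs; the gripper's body (76 mm by 85 mm) begins 54 mm behind the grasp point. The pads swing forward as they close: fully open they stand 13 mm farther back than shut.
Start: joints at [69.477, 7.471, 85.268, -0, 87.261, -4.893], TCP at [161.635, 577.823, 231.292] pointing down, gripper open.
Joint ranges: [-169.43, 169.43], [-51.17, 129.36], [1.28, 143.12], [-76.62, 256.62], [0, 156.53], [-152.29, 152.29]. Speed limits (degrees/s): [136.94, 136.94, 159.86, 180, 180, 180].

### API

Orientations are given as [roll, pitch, yaw] about the fixed x, y, z axes, in that order (R = Rz(yaw) Ry(pitch) Rx(roll)).
In Python, from bench import sense, snapshot, camera_params, hand_in, masks_of, pinpoint gives the robot as it stands.
- The arm moves only by the tool step_arm, never from a script. Its argument "targets" is a list of rows, each an object with "angular": the turn, a rotation vector about the tool's x, y, z scaled (see below), a list of three; "dp": the shift along the tool's x, y, z scaled (see below), a list of three; "fingers": the closure, from 0 (fully open) to 1 (shut). A call has exactly 8 rows; each row is the pose to reach, as a shift and turn from the pose commanded when the call began, along the tool's axes at that moment, turning the shorter way round; what a row does not reach only later rows make up. The controller multiplies each number of a shift by 0.2 m and each number of a turn by 180 degrees. A row lasts 1/8 s, in which the tool goes at most 62.5 mm and 10.7 degrees, less where a joint would pass 70% of its speed; a pose out of reach is approached as far as the arm can. A call with a number of a shift or a turn outside -1 to 1 is refused whole. A call with a gripper value outside its range is refused whole. The fingers move at their own pace and stop on an object; "newtons" is the grip in N (left out, the last holds). Time passes only in rows, so rows that repeat a pose let the fingers close, or fill a call up. It gives the time, the measured TCP pose, the force, the opening and the grip force at its end, in the units of the state.
- sense(): the state, without advancing time (a new reading comes with each control period).
- snapshot(name): name is "side" or "top"; returns the picture (400x640x3 uint8, blue, green, red); there is no depth.
- camera_params(name): a dict with "vfov" (degrees; the focal length in pixels is half the picture's height over the tangent of half this angle, whatever the lens; pixels are square), "cx", "cy" (the principal point, pixels), "R" (3x3) and "t" (3): a world point X has camera coordinates R X + t. Camera axes: x right, y down, z forward; pixel columns grow to the right and rows downward; lengths in mm; the calibration is good to about 2 mm. A picture is of the moment at which its call begins. camera_params takes no time and is no camera call.
- hand_in(): hands the job in; it is judged then, once.
Trained networks look in the newest picture that a camera, given by its name, has taken for a name from the list of things; names that differ only in an ending like _2 or _b are one class to them, and where a whole thing is asked for, a point or a joint stands for the part that bears it (a point fixed in the world has none). Each returns a list of dicts, best first, with "conf" (0 to 1); they miss things now and then, are a little off and sometimes report something else, mostly with a low value. They report only what shows in the picture. A call takes as long as a camera call. They do not tell look-alikes from the thing itself.
- masks_of(camera, label): "pixels" (400x640 bool, what is visible of it) and "at" ([column, row] in pixels, amid what is visible of it).
- pinpoint(camera, label): "at" ([column, row] in pixels: a listed point, or the origin of a listed thing).
The state is a dict: "time": time; "joint_pos": joint angles; "qd": joint speeds; "joint_efforts": joint torques, N m; "tool_pos": TCP position; "tcp_rot": TCP orientation; "ft_force": force on the tool from outside, world axes, zero at the start; "wrist_torque": the same for the moment, N m; "finger_gap": finger opening in mm; "grip_force": force on a finger pad.
Only numpy, scipy, OpenCV 4.12 (cv2) and the standard library are available. Lean on these libraries where they do the work, as an engineer would, in place of code of your own. Each camera call takes 0.05 s, during which the arm holds its last target. There are 200 camera calls.

### The job

Trial-fit the mill rotor: take it from its stand, lower its tapered shank into the upright spindle, twist it under a light push until the tang drops into the driver, press it fully home with a firm push of about 20 N, and let go. Then free it with the release key alone: without touching the rotor, drive the key narrow end first through the spindle's cross slot, under the tang, until the rotor has risen clearly, by at least six millimetres, and leave the key through the slot with the rotor standing upright on it. Never force anything, and leave the other things where they are.

Things in the scene. Friction and masses are not known exactly. Their poses are not given: they have to be found in the camera images.
- spindle: Fixed round grey foot, 94 mm across, with an upright steel nose 56 mm across. Origin on the bench on the nose's axis, z up. Deep in its bore, top 69 mm above the bench, lies a driver plate 6 mm thick, sprung to give 6 mm (1.2 N per mm), with an 18 x 9 mm slot for the tang. Its long side may point any way, to be found by turning the tang on it up to half a turn; the plate itself turns only stiffly (0.08 N m)
- rotor: Steel mill rotor, upright in its stand, 0.36 kg. Origin: centre of the underside of its collar (44 mm across, 6 mm thick), z up. Above the collar a hub 30 mm along its x and 24 mm along its y (grip here), from 6 to 51 mm, with a small knife head to 61 mm. Below, a shank 35 mm long tapering from 32 to 22 mm across, then the tang
- key: Flat steel release key, 164 mm long, 0.12 kg, lying on its flat underside. Origin: middle of the narrow tip, on the underside; x points out of the tip, so the key runs back to x = -164 mm. Blade 12 mm wide, 5 mm high at the tip, its top rising evenly to 19 mm at x = -70 mm, level behind. Handle block x = -116 to -164 mm, 18 mm wide, 24 mm high (grip across its width). It stays wedged when let go
- rotor_stand: White upright tube, fixed, 54 mm across and 66 mm high, that holds the rotor by its collar. Origin on the bench at its centre
- dish_1: Closed round plastic dish, 62 mm across, 14 mm high, a bystander. Origin at its underside
- beaker_50: Small glass beaker, 47 mm across, 57 mm high, a bystander. Origin at its underside
- bottle_amber_b: Small brown bottle with a black cap, 38 mm across, 68 mm high, a bystander. Origin at its underside
- forceps_0: Thin steel forceps, 135 mm long, lying on the bench, a bystander
- spindle_mouth (a point): Centre of the flat top of the nose, 106 mm above the bench, where the rotor's collar sits when home. Below it the bore tapers to fit the shank with 1 mm play. Four spring balls 11 mm down grip the shank over the last 9 mm and take a push of up to about 15 N, less while twisting; then they hold it
- slot_floor (a point): Centre of the cross slot's floor, on the axis, 40 mm above the bench. The slot runs right through the nose along the spindle's y axis, open on both sides, 19 mm wide, ceiling 63 mm above the bench
- rotor_tang (a point): Lower end of the rotor's flat tang, 58 mm below the rotor's origin; the tang is 14 mm along the rotor's x, 6 mm along its y, 23 mm long. With the rotor home it ends 8 mm above the cross slot's floor
Things that resemble listed ones, but are neither listed nor needed, are in the scene too. Leave any green look-alike of the rotor alone.

How it is judged (in metres and radians):
On the way, in this order (a step that is already met when the one before it is completed fails the run):
1. The rotor is held home, collar within 1.5 mm of the mouth, under a firm push: contact on the spindle above 36 N, of which the balls' squeeze alone makes about 25 N (z of rotor in the frame of spindle between 0.103 and 0.1075 m and horizontal distance between rotor and spindle below 0.003 m and angle between the z axis of rotor and the z axis of spindle, either way round below 0.08 rad and contact force between rotor and spindle above 36 N and contact force between the fingers and rotor above 1 N), for 0.05 s.
2. The rotor is fully home in the spindle, collar within 1.5 mm of the mouth, and let go (z of rotor in the frame of spindle between 0.103 and 0.1075 m and horizontal distance between rotor and spindle below 0.003 m and angle between the z axis of rotor and the z axis of spindle, either way round below 0.08 rad and contact force between the fingers and rotor below 0.1 N), for 0.3 s.
3. The key's tip is in the cross slot under the tang, the rotor still home and not touched (z of rotor in the frame of spindle below 0.1085 m and horizontal distance between key and spindle below 0.009 m and z of key in the frame of spindle between 0.036 and 0.05 m and contact force between the fingers and rotor below 0.1 N), for 0.02 s.
4. The key has lifted the rotor at least 5 mm (z of rotor in the frame of spindle between 0.111 and 0.119 m and horizontal distance between rotor and spindle below 0.003 m and angle between the z axis of rotor and the z axis of spindle, either way round below 0.08 rad and contact force between the fingers and rotor below 0.1 N and contact force between key and rotor above 0.3 N and horizontal distance between key and spindle between 0.03 and 0.11 m and z of key in the frame of spindle between 0.036 and 0.05 m and angle between the x axis of key and the y axis of spindle, either way round below 0.3 rad), for 0.2 s.
At the end, for the whole second after the job is handed in: Rotor upright on the key in the bore, untouched, collar 5 to 13 mm above the mouth, within 3 mm of the axis; key through the cross slot, tip 30 to 110 mm from the axis; both at rest (all of step 4 and linear speed of each of rotor, key below 0.01 m/s).
It fails at once if the rotor is pressed against the spindle or its driver with a contact force of more than 75 N (contact force between rotor and spindle above 75 N).
It fails at once if the key is pressed against the rotor or the spindle with more than 60 N (contact force between key and rotor above 60 N or contact force between key and spindle above 60 N).
It fails at once if the fingers touch the rotor while the key is in the slot (horizontal distance between key and spindle below 0.02 m and contact force between the fingers and rotor above 0.5 N).
It fails at once if a bystander is moved more than 20 mm (distance of any of dish_1, beaker_50, bottle_amber_b, forceps_0 from where it was at the start of the episode above 0.02 m).
It also fails if it takes over 72 s, if anything falls off the work surface, if the arm or the gripper's body presses on something with over 40 N, if the wrist force passes 120 N, or if a joint passes its speed limit or range.

## Working session

There is one attempt and no reset: what is moved stays moved. The work goes in short steps, Python scripts to look and compute and a tool call to move; the robot and the scene stay as the last step left them, time stands still between calls to the robot, and variables do not carry over. Pictures are saved under pics/ and viewed, at most 10 in all, crops included, and the job is handed in when it is done.

Besides the shell and the picture viewer there is one more tool, called after "Request:" by a JSON object that holds its "name" and its "arguments", one argument or row to a line. step_arm: Moves the arm, as the interface text tells. Its arguments: {"type":"object","properties":{"targets":{"type":"array","items":{"type":"object","properties":{"angular":{"type":"array","items":{"type":"number","minimum":-1,"maximum":1}},"dp":{"type":"array","items":{"type":"number","minimum":-1,"maximum":1}},"fingers":{"type":"number"}}}},"newtons":{"type":"number"}},"required":["targets"]}

```bash
mkdir -p pics; ls
python3 - <<'E'
from bench import *
import cv2,numpy as np
for c in ("side","top"):
    im=snapshot(c); cv2.imwrite(f"pics/{c}0.png",im)
    p=camera_params(c); print(c,p)
    for l in ("spindle","rotor","key","rotor_stand","spindle_mouth","slot_floor","dish_1","beaker_50","bottle_amber_b","forceps_0"):
        try: print(l,[(np.round(d["at"]).tolist(),round(d["conf"],2)) for d in pinpoint(c,l)][:4])
        except Exception as e: print(l,e)
print(sense())
E
```

```text
pics
side {'vfov': 53.69310195647015, 'cx': 323.0954449272069, 'cy': 192.47999048428102, 'R': array([[ 0.80961111, -0.58695586, -0.00355865],
       [-0.5157988 , -0.70854164, -0.48158109],
       [ 0.28014539,  0.39172895, -0.87639431]]), 't': array([-415.15550542,  385.20326891,  756.61115537])}
spindle [([316.0, 200.0], 0.91), ([319.0, 189.0], 0.66)]
rotor [([253.0, 243.0], 0.87), ([255.0, 187.0], 0.73), ([316.0, 176.0], 0.52)]
key [([300.0, 249.0], 0.7)]
rotor_stand [([260.0, 199.0], 0.59)]
spindle_mouth [([316.0, 174.0], 0.97)]
slot_floor [([318.0, 192.0], 0.74)]
dish_1 [([307.0, 161.0], 0.92)]
beaker_50 [([327.0, 159.0], 0.8), ([406.0, 220.0], 0.62)]
bottle_amber_b [([408.0, 222.0], 0.65)]
forceps_0 [([385.0, 254.0], 0.51), ([257.0, 186.0], 0.4)]
top {'vfov': 50.03989823015059, 'cx': 322.32212544823466, 'cy': 198.42384602231482, 'R': array([[-0.00742937, -0.99997158,  0.00128545],
       [-0.98460461,  0.00709069, -0.17465246],
       [ 0.17463838, -0.00256321, -0.9846293 ]]), 't': array([ 38.62903451, 553.81683785, 861.81665915])}
spindle [([288.0, 193.0], 0.97), ([290.0, 189.
[... 383 characters left out ...]
74.0], 0.49)]
{'time': 1.1, 'joint_pos': array([ 6.94763086e+01,  7.47025880e+00,  8.52669900e+01, -5.58685530e-05,
        8.72617875e+01, -4.89153560e+00]), 'qd': array([ 0.02823569,  0.02855526,  0.04098883, -0.03592163,  0.05488509,
       -0.03803469]), 'joint_efforts': array([ 3.22382430e-04, -5.69345105e+01, -5.00864732e+01, -2.63196180e-04,
        1.75081554e-03, -3.36622088e-05]), 'tool_pos': array([161.6427127 , 577.8252847 , 231.30946243]), 'tcp_rot': array([1.79999045e+02, 1.37776440e-04, 1.64367847e+02]), 'ft_force': array([-0.52921418,  0.37272078, -0.54118765]), 'wrist_torque': array([-0.01926515,  0.0479941 , -0.02507053]), 'grip_force': 0.0, 'finger_gap': 85.63634416302703}
```

Run:
```python
import cv2
s=cv2.imread("pics/side0.png");t=cv2.imread("pics/top0.png")
cv2.imwrite("pics/c1.png",cv2.resize(s[110:310,190:450],None,fx=3,fy=3,interpolation=2))
cv2.imwrite("pics/c2.png",cv2.resize(t[110:310,190:450],None,fx=3,fy=3,interpolation=2))
```

```text
(no output)
```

View pics/c1.png

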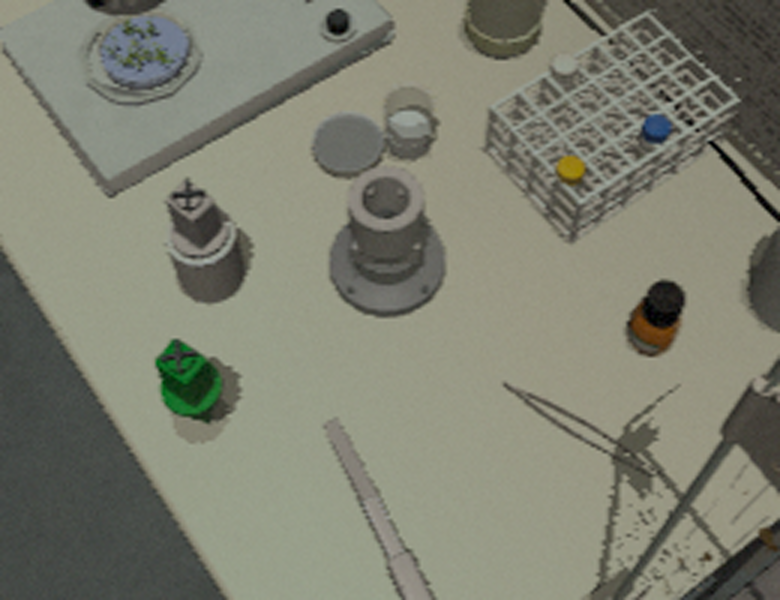

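View pics/c2.png

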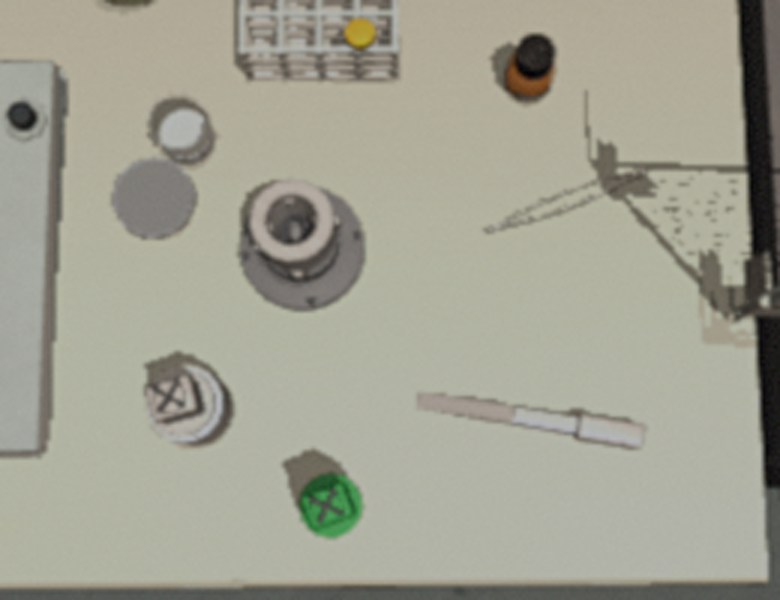

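Steel rotor in the white stand at side (255,187)/top (250,243) fits; the green one at side (253,240)/top (300,278) is the look-alike. The key runs from top (329,243) to (405,256). The spindle is at top (290,190).

```bash
cat > h.py <<'E'
import numpy as np,cv2
from bench import *
def cam(c):
    p=camera_params(c); f=200/np.tan(np.radians(p["vfov"]/2)); return p,f
def ray(c,uv):
    p,f=cam(c); d=p["R"].T@np.array([(uv[0]-p["cx"])/f,(uv[1]-p["cy"])/f,1.]); return -p["R"].T@p["t"],d
def plane(c,uv,z):
    o,d=ray(c,uv); return o+d*(z-o[2])/d[2]
def proj(c,X):
    p,f=cam(c); q=p["R"]@np.asarray(X,float)+p["t"]; return np.array([p["cx"]+f*q[0]/q[2],p["cy"]+f*q[1]/q[2]])
E
python3 - <<'E'
from h import *
np.set_printoptions(precision=1,suppress=True)
print("mouth side",plane("side",(316,174),106),"top",plane("top",(287,179),106))
print("sp org side",plane("side",(316,200),0),"top",plane("top",(288,193),0))
for c in ("side","top"):
    for l in ("key","rotor","spindle","rotor_stand"):
        for d in masks_of(c,l)[:3]:
            m=d["pixels"].astype(np.uint8); ys,xs=np.nonzero(m)
            if len(xs)<5: continue
            r=cv2.minAreaRect(np.stack([xs,ys],1).astype(np.float32))
            print(c,l,round(d["conf"],2),len(xs),np.array(d["at"]),np.array(r[0]),np.array(r[1]),[plane(c,q,0 if l!="rotor" else 115)[:2] for q in cv2.boxPoints(r)])
s=cv2.imread("pics/side0.png");t=cv2.imread("pics/top0.png")
R=lambda i,f=8:cv2.resize(i,None,fx=f,fy=f,interpolation=2)
a=R(s[160:220,295:345]);b=R(t[160:220,265:315]);
cv2.imwrite("pics/c3.png",cv2.resize(np.hstack([a,b]),None,fx=1,fy=1))
a=R(s[165:215,235:285]);b=R(t[220:270,225:275]);
cv2.imwrite("pics/c4.png",np.hstack([a,b]))
E
```

```text
mouth side [574.3 110.8 106. ] top [584.  105.3 106. ]
sp org side [567.5 104.8   0. ] top [575.6 111.4   0. ]
side key 0.72 546 [318.6 288.2] [317.1 283.2] [74.7  9.1] [array([457.2,  23.1]), array([477.6,  19.7]), array([ 445.6, -142.4]), array([ 427. , -138.5])]
side rotor 0.8 402 [253.4 183.3] [254.8 183.8] [24.7 19.8] [array([425.9, 187.2]), array([468.7, 200. ]), array([476., 140.]), array([434.2, 128.6])]
side rotor 0.71 416 [252.4 240.8] [252.5 237. ] [24.1 21.9] [array([353.7,  71.2]), array([391.2,  96.6]), array([414.1,  50.6]), array([376.6,  26.7])]
side spindle 0.67 1407 [318.2 193.9] [319. 190.] [48. 38.] [array([591.2, 208.2]), array([669.3, 151.4]), array([588. ,  43.5]), array([515. ,  96.6])]
side rotor_stand 0.75 388 [260.2 201.1] [259.3 199.5] [21.4 25.8] [array([443.4, 229.3]), array([498.1, 198. ]), array([470.6, 145.5]), array([417.6, 176. ])]
side rotor_stand 0.44 144 [373.8 246.4] [377.8 248.7] [40.5  6.4] [array([586.7, -38.6]), array([601.4, -32.9]), array([ 630.1, -119.2]), array([ 615.6, -124.1])]
top key 0.87 438 [369.3 250.6] [366.4 249.5] [74.1  8.2] 
[... 316 characters left out ...]
 198.7]), array([473.1, 154.2]), array([434.6, 153.5]), array([435. , 197.7])]
top rotor 0.58 265 [261.6 249.8] [254.1 245.2] [26.9 27.6] [array([429.3, 195.9]), array([481.8, 189.7]), array([474., 138.]), array([421.7, 144.7])]
top spindle 0.6 1452 [288.9 193. ] [290.5 192. ] [41.1 42.5] [array([556. , 168.1]), array([643.3, 126.4]), array([600.,  43.]), array([514. ,  85.7])]
top rotor_stand 0.73 198 [262.5 247.2] [255.3 246.4] [23.3 25.3] [array([445.3, 217.9]), array([493.6, 192.1]), array([468.3, 146.7]), array([420.4, 172.8])]
top rotor_stand 0.48 431 [375.9 249.9] [366.5 249.4] [74.4  8.5] [array([451.4,  20.4]), array([469.8,  17.6]), array([ 445.6, -143.7]), array([ 427.4, -140.4])]
```

View pics/c3.png

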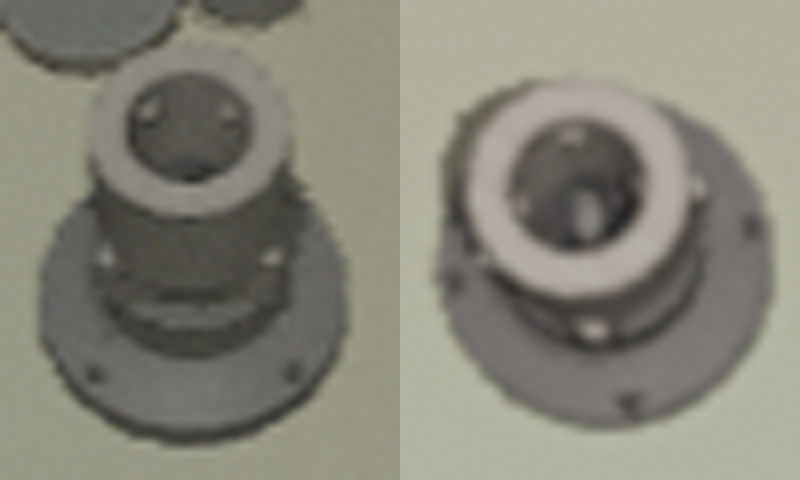

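View pics/c4.png

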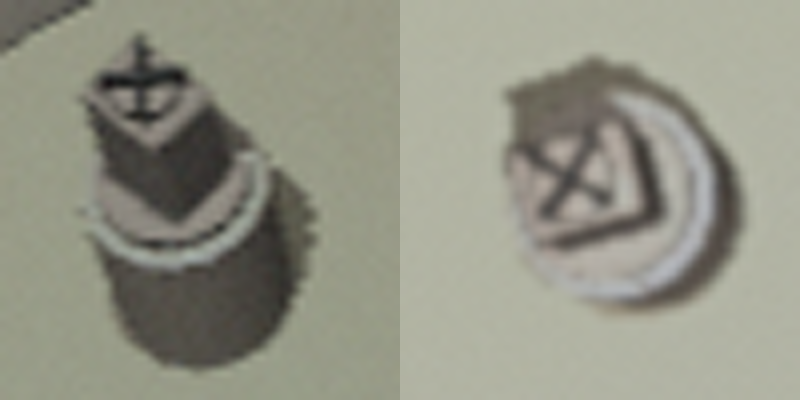

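c3 shows the nose ring centred at about side (318.8,176.3) and top (287.1,183.5), with slot light low on the side facing the side camera. c4 shows the steel rotor in its white stand, hub top at side (252,176) and top (246,242), with clear rectangle corners.

Run:
```python
from h import *
from scipy.optimize import least_squares
np.set_printoptions(precision=1,suppress=True)
C=lambda x,y,ox,oy:(ox+x/8-.44,oy+y/8-.44)
L=lambda x,y:C(x,y,295,160); T=lambda x,y:C(x-400,y,265,160)
print("ring side",plane("side",L(190,130),106),"top",plane("top",T(577,188),106))
print("foot side",plane("side",L(193,290),8)," top",plane("top",T(605,270),8))
for z in (8,):
  print("holes side",[plane("side",L(*q),z)[:2] for q in((95,375),(293,372))],"top",[plane("top",T(*q),z)[:2] for q in((752,228),(630,403),(455,285))])
for z in (69,40): print("spot",z,[plane("top",T(*q),z)[:2] for q in((578,190),(592,190),(578,238),(592,238))])
print("screws",[plane("top",T(*q),60)[:2] for q in((595,328),(700,185))],[plane("side",L(*q),75)[:2] for q in((105,258),(270,258))])
# hub top corners (z above bench = 66+51?) 
S4=lambda x,y:C(x,y,235,165);T4=lambda x,y:C(x-400,y,225,220)
for z in (117,):
  print("hub top, top cam",[plane("top",T4(*q),z)[:2] for q in((510,148),(612,112),(640,212),(540,243))])
  print("hub top, side cam",[plane("side",S4(*q),z)[:2] for q in((85,98),(150,150),(210,97))])
print("hub foot side",plane("side",S4(180,222),72))
print("tube top: side",plane("side",S4(180,190),66),"top",plane("top",T4(617,198),66))
```

```text
ring side [575.7 104.  106. ] top [575.7 105.8 106. ]
foot side [577.1 106.8   8. ]  top [573.4 105.9   8. ]
holes side [array([536.8, 100.6]), array([585. ,  66.8])] top [array([585.,  65.]), array([535.9,  98.8]), array([569.4, 147.6])]
spot 69 [array([583.1, 108.6]), array([583.1, 104.9]), array([570.3, 108.5]), array([570.3, 104.9])]
spot 40 [array([589.3, 111. ]), array([589.3, 107.2]), array([576.1, 110.9]), array([576.1, 107.1])]
screws [array([548. , 104.6]), array([586.1,  77.1])] [array([542.8,  99.6]), array([580.1,  72.5])]
hub top, top cam [array([465.4, 197.5]), array([473.9, 173.1]), array([449.8, 165.9]), array([442.6, 189.7])]
hub top, side cam [array([443. , 189.4]), array([448.8, 165.1]), array([470.4, 169.8])]
hub foot side [451.3 166.8  72. ]
tube top: side [457.7 179.   66. ] top [456.8 179.8  66. ]
```

Run:
```python
from h import *
c0=np.array([575.7,105.2])
for q,c,off in (((595,328),"top",(215,160)),((700,185),"top",(215,160)),((105,258),"side",(295,160)),((270,258),"side",(295,160))):
    uv=(off[0]+q[0]/8-.44,off[1]+q[1]/8-.44)
    for z in range(30,106,3):
        p=plane(c,uv,z)[:2]-c0
        if abs(np.hypot(*p)-28.5)<2.5: print(c,q,z,np.round(np.hypot(*p),1),np.round(np.degrees(np.arctan2(p[1],p[0]))))
def ov(im,c,x0,y0,n,f,yaws):
    a=cv2.resize(im[y0:y0+n,x0:x0+n],None,fx=f,fy=f,interpolation=2)
    a=cv2.convertScaleAbs(a,alpha=1.8,beta=-60); b=a.copy()
    for yaw,col in yaws:
        for s in (1,-1):
            pts=[]
            for z in (40,63):
                for w in (-9.5,9.5)[::1 if z==40 else -1]:
                    r=np.sqrt(28**2-w*w)*s; t=np.radians(yaw); u=np.array([np.cos(t),np.sin(t)]); v=np.array([-u[1],u[0]])
                    pts.append((proj(c,[*(c0+u*r+v*w),z])-[x0,y0]+.5)*f)
            cv2.polylines(b,[np.int32(pts)],True,col,1)
    return np.hstack([a,b])
s=cv2.imread("pics/side0.png");t=cv2.imread("pics/top0.png")
Y=[(54,(0,0,255)),(99,(0,255,0)),(9,(255,0,0)),(-36,(0,255,255))]
o=np.vstack([ov(s,"side",296,172,44,9,Y)[:290],ov(t,"top",268,166,44,9,Y)[:300]])
cv2.imwrite("pics/c5.png",o)
```

```text
top (595, 328) 51 26.1 180.0
top (595, 328) 54 26.6 -180.0
top (595, 328) 57 27.1 -179.0
top (595, 328) 60 27.7 -179.0
top (595, 328) 63 28.2 -178.0
top (595, 328) 66 28.7 -178.0
top (595, 328) 69 29.2 -178.0
top (595, 328) 72 29.8 -177.0
top (595, 328) 75 30.3 -177.0
top (595, 328) 78 30.8 -176.0
top (700, 185) 39 31.0 -61.0
top (700, 185) 42 30.8 -62.0
top (700, 185) 45 30.6 -63.0
top (700, 185) 48 30.4 -65.0
top (700, 185) 51 30.3 -66.0
top (700, 185) 54 30.2 -67.0
top (700, 185) 57 30.0 -68.0
top (700, 185) 60 29.9 -70.0
top (700, 185) 63 29.8 -71.0
top (700, 185) 66 29.8 -72.0
top (700, 185) 69 29.7 -73.0
top (700, 185) 72 29.7 -75.0
top (700, 185) 75 29.6 -76.0
top (700, 185) 78 29.6 -77.0
top (700, 185) 81 29.6 -78.0
top (700, 185) 84 29.6 -80.0
top (700, 185) 87 29.6 -81.0
top (700, 185) 90 29.7 -82.0
top (700, 185) 93 29.7 -84.0
top (700, 185) 96 29.8 -85.0
top (700, 185) 99 29.9 -86.0
top (700, 185) 102 30.0 -87.0
top (700, 185) 105 30.1 -89.0
side (105, 258) 48 26.2 164.0
side (105, 258) 51 26.7 167.0
side (105, 258) 54 27.2 171.0
side (105, 258) 57 27.9 174.0
side (105, 258) 60 28.6 177.0
side (105, 258) 63 29.4 180.0
side (105, 258) 66 30.3 -178.0
side (270, 258) 54 26.0 -64.0
side (270, 258) 57 26.8 -67.0
side (270, 258) 60 27.7 -70.0
side (270, 258) 63 28.6 -73.0
side (270, 258) 66 29.6 -76.0
side (270, 258) 69 30.7 -78.0
```

View pics/c5.png

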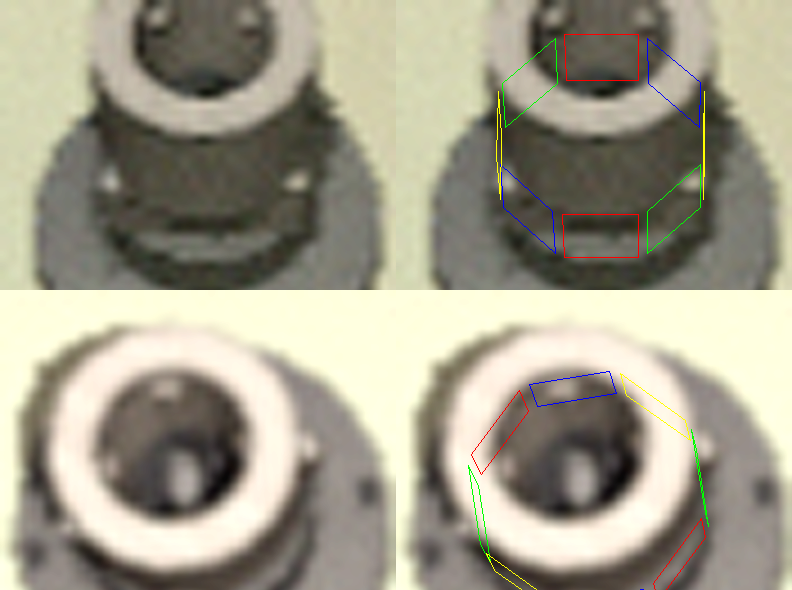

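The red overlay (slot along about 54° world, facing the side camera) matches the lit opening midway between the screws. The nose centre is about (575.7,105.2). A light patch in the bore at top (288,213 in crop) hints that the driver slot runs roughly along world x. I'll check the whole top view for obstacles on the travel path.

```bash
cat >> h.py <<'E'
def go(x,y,z,yaw,cur=None):
    s=sense(); p=np.array(s["tool_pos"]) if cur is None else np.array(cur[:3]); r=s["tcp_rot"]
    y0=np.radians(r[2] if cur is None else cur[3]); d=np.array([x,y,z])-p
    dp=np.array([d[0]*np.cos(y0)+d[1]*np.sin(y0), d[0]*np.sin(y0)-d[1]*np.cos(y0), -d[2]])/200
    dy=(yaw-np.degrees(y0)+180)%360-180
    print("t",round(s["time"],2),"pos",p.round(1),"rot",np.round(r,1),"F",np.round(s["ft_force"],1),"j",np.round(s["joint_pos"],0))
    print("dp(x,y,z)/200:",dp.round(3)," angz:",round(-dy/180,3),"turn",round(dy,1),"dist",round(np.linalg.norm(d)))
E
python3 -c "
from h import *
go(457.3,179.8,200,106)"
```

```text
t 1.5 pos [161.6 577.8 231.3] rot [180.   -0.  164.4] F [ 0.1  0.1 -0.6] j [69.  7. 85.  0. 87. -5.]
dp(x,y,z)/200: [-1.96  -1.518  0.157]  angz: 0.324 turn -58.4 dist 497
```

View pics/top0.png

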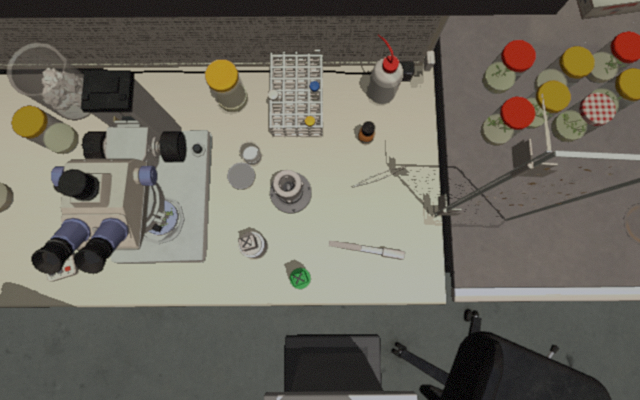

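Request:
{"name": "step_arm", "arguments": {
  "targets": [
    {"dp": [-0.1, -0.2, 0], "angular": [0, 0, 0.05], "fingers": 0.2},
    {"dp": [-0.2, -0.4, 0], "angular": [0, 0, 0.1], "fingers": 0.2},
    {"dp": [-0.35, -0.6, 0], "angular": [0, 0, 0.15], "fingers": 0.2},
    {"dp": [-0.5, -0.8, 0], "angular": [0, 0, 0.2], "fingers": 0.2},
    {"dp": [-0.6, -1, 0], "angular": [0, 0, 0.25], "fingers": 0.2},
    {"dp": [-0.7, -1, 0], "angular": [0, 0, 0.3], "fingers": 0.2},
    {"dp": [-0.8, -1, 0], "angular": [0, 0, 0.324], "fingers": 0.2},
    {"dp": [-0.8, -1, 0], "angular": [0, 0, 0.324], "fingers": 0.2}
  ]
}}

```text
time: 2.5
tool_pos: [262.7, 341.7, 231.5]
tcp_rot: [180.0, -0.0, 105.9]
ft_force: [0.4, -0.0, 0.1]
finger_gap: 68.5
grip_force: 0.0
```

```bash
python3 -c "
from h import *
go(400,180,231,106);go(457.3,179.8,150,106)
print(plane('top',(95,270),300),plane('top',(205,255),20))"
```

```text
t 2.5 pos [262.7 341.7 231.5] rot [180.   -0.  105.9] F [ 0.4 -0.   0.1] j [ 46. -20. 111.  -0.  89.  30.]
dp(x,y,z)/200: [-0.966  0.438  0.002]  angz: -0.0 turn 0.1 dist 212
t 2.5 pos [262.7 341.7 231.5] rot [180.   -0.  105.9] F [ 0.4 -0.   0.1] j [ 46. -20. 111.  -0.  89.  30.]
dp(x,y,z)/200: [-1.046  0.713  0.407]  angz: -0.0 turn 0.1 dist 266
[404.05014776 373.43411627 300.        ] [437.91336801 286.71165735  20.        ]
```

Request:
{"name": "step_arm", "arguments": {
  "targets": [
    {"dp": [-0.25, 0.05, 0], "fingers": 0.3},
    {"dp": [-0.5, 0.15, 0], "fingers": 0.3},
    {"dp": [-0.75, 0.25, 0], "fingers": 0.3},
    {"dp": [-0.97, 0.45, 0], "fingers": 0.3},
    {"dp": [-1, 0.65, 0], "fingers": 0.3},
    {"dp": [-1, 0.71, 0.2], "fingers": 0.3},
    {"dp": [-1, 0.71, 0.38], "fingers": 0.3},
    {"dp": [-1, 0.71, 0.38], "fingers": 0.3}
  ]
}}

```text
validation failed for argument at $.ta...
```

Run:
```python
from h import *
go(457.3,179.8,82,106)
s=snapshot("side");t=snapshot("top")
R=lambda i,f=8:cv2.resize(i,None,fx=f,fy=f,interpolation=2)
cv2.imwrite("pics/d1.png",np.hstack([R(s[150:215,230:280]),R(t[205:270,225:275])]))
```

```text
t 2.5 pos [262.7 341.7 231.5] rot [180.   -0.  105.9] F [ 0.4 -0.   0.1] j [ 46. -20. 111.  -0.  89.  30.]
dp(x,y,z)/200: [-1.046  0.713  0.747]  angz: -0.0 turn 0.1 dist 294
```

View pics/d1.png

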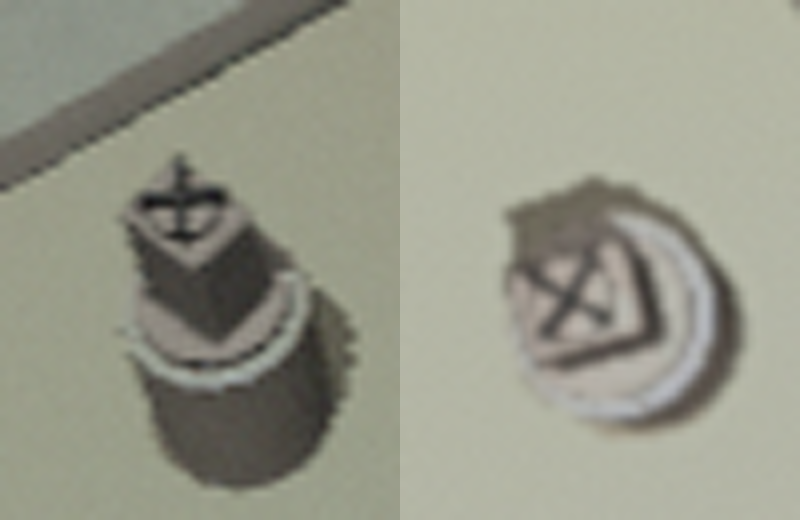

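The move was refused because the rows lacked "angular". This picture only shows the steel rotor again in its stand at side (252,178). I'll resend the move.

Request:
{"name": "step_arm", "arguments": {
  "targets": [
    {"dp": [-0.25, 0.05, 0], "angular": [0, 0, 0], "fingers": 0.3},
    {"dp": [-0.5, 0.15, 0], "angular": [0, 0, 0], "fingers": 0.3},
    {"dp": [-0.75, 0.25, 0], "angular": [0, 0, 0], "fingers": 0.3},
    {"dp": [-0.97, 0.45, 0], "angular": [0, 0, 0], "fingers": 0.3},
    {"dp": [-1, 0.65, 0], "angular": [0, 0, 0], "fingers": 0.3},
    {"dp": [-1, 0.71, 0.2], "angular": [0, 0, 0], "fingers": 0.3},
    {"dp": [-1, 0.71, 0.38], "angular": [0, 0, 0], "fingers": 0.3},
    {"dp": [-1, 0.71, 0.38], "angular": [0, 0, 0], "fingers": 0.3}
  ]
}}

```text
time: 3.6
tool_pos: [450.7, 189.1, 152.0]
tcp_rot: [-179.6, -0.0, 106.2]
ft_force: [0.0, 0.7, 0.5]
finger_gap: 59.5
grip_force: 0.0
```

Run:
```python
from h import *
go(457.3,179.8,82,106)
s=snapshot("side");t=snapshot("top")
R=lambda i,f=8:cv2.resize(i,None,fx=f,fy=f,interpolation=2)
cv2.imwrite("pics/d2.png",np.hstack([R(s[150:215,230:280]),R(t[205:270,225:275])]))
print(proj("side",sense()["tool_pos"]),proj("top",sense()["tool_pos"]))
```

```text
t 3.6 pos [450.7 189.1 152. ] rot [-179.6   -0.   106.2] F [0.  0.7 0.5] j [ 17.  -7. 108.   0.  79.   1.]
dp(x,y,z)/200: [-0.054  0.019  0.35 ]  angz: 0.001 turn -0.2 dist 71
[246.10302708 164.39705514] [238.27897793 242.77631003]
```

View pics/d2.png

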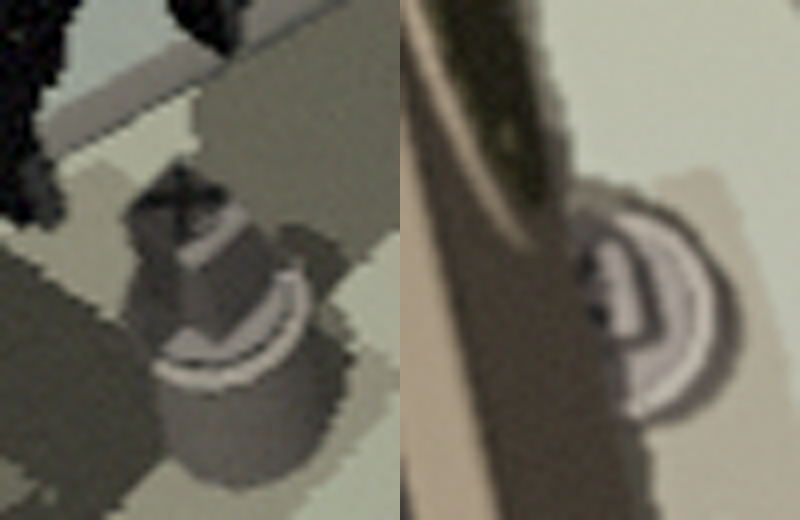

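The fingertips straddle the hub at side (236,177) and (259,156), so the alignment is right. I'll descend and grip.

Request:
{"name": "step_arm", "arguments": {
  "targets": [
    {"dp": [-0.054, 0.02, 0.05], "angular": [0, 0, 0], "fingers": 0.3},
    {"dp": [-0.054, 0.02, 0.2], "angular": [0, 0, 0], "fingers": 0.3},
    {"dp": [-0.054, 0.02, 0.34], "angular": [0, 0, 0], "fingers": 0.3},
    {"dp": [-0.054, 0.02, 0.34], "angular": [0, 0, 0], "fingers": 0.5},
    {"dp": [-0.054, 0.02, 0.34], "angular": [0, 0, 0], "fingers": 1},
    {"dp": [-0.054, 0.02, 0.34], "angular": [0, 0, 0], "fingers": 1},
    {"dp": [-0.054, 0.02, 0.34], "angular": [0, 0, 0], "fingers": 1},
    {"dp": [-0.054, 0.02, 0.34], "angular": [0, 0, 0], "fingers": 1}
  ],
  "newtons": 80
}}

```text
time: 4.7
tool_pos: [461.6, 180.0, 89.2]
tcp_rot: [179.8, 0.0, 106.1]
ft_force: [-2.8, -1.5, 5.8]
finger_gap: 22.5
grip_force: 79.6
```

```bash
python3 -c "
from h import *
snapshot('side')
go(457.3,179.8,84,106); s=sense(); print(s['finger_gap'],s['grip_force'],s['wrist_torque'])"
```

```text
t 4.75 pos [461.6 180.   89.2] rot [179.8   0.  106.1] F [-3.3 -1.8  7.1] j [ 15.  -2. 111.  -0.  71.  -1.]
dp(x,y,z)/200: [ 0.005 -0.021  0.026]  angz: 0.0 turn -0.1 dist 7
23.09436040104602 79.60646867752075 [-0.38150976  0.37050422  0.03110462]
```

Request:
{"name": "step_arm", "arguments": {
  "targets": [
    {"dp": [0, 0, -0.15], "angular": [0, 0, 0], "fingers": 1},
    {"dp": [0, 0, -0.38], "angular": [0, 0, -0.055], "fingers": 1},
    {"dp": [0, 0, -0.57], "angular": [0, 0, -0.11], "fingers": 1},
    {"dp": [-0.15, 0.13, -0.57], "angular": [0, 0, -0.17], "fingers": 1},
    {"dp": [-0.3, 0.26, -0.57], "angular": [0, 0, -0.23], "fingers": 1},
    {"dp": [-0.45, 0.39, -0.57], "angular": [0, 0, -0.29], "fingers": 1},
    {"dp": [-0.513, 0.45, -0.57], "angular": [0, 0, -0.35], "fingers": 1},
    {"dp": [-0.513, 0.45, -0.57], "angular": [0, 0, -0.41], "fingers": 1}
  ],
  "newtons": 100
}}

```text
time: 5.75
tool_pos: [576.3, 105.2, 201.2]
tcp_rot: [-180.0, 0.0, 179.8]
ft_force: [-0.3, -0.1, -2.3]
finger_gap: 22.6
grip_force: 98.8
```

Run:
```python
from h import *
s=snapshot("side");t=snapshot("top")
go(575.7,105.2,170,180)
X=sense()["tool_pos"]
R=lambda i,f=8:cv2.resize(i,None,fx=f,fy=f,interpolation=2)
cv2.imwrite("pics/d3.png",np.hstack([R(s[140:215,295:345]),R(t[140:215,260:310])]))
print(proj("side",X),proj("top",X),"tang tip proj side",proj("side",[X[0],X[1],X[2]-81]),proj("top",[X[0],X[1],X[2]-81]))
```

```text
t 5.85 pos [575.5 105.9 201.2] rot [180.   -0.  179.7] F [ 0.2  0.1 -3.3] j [  5.   6.  90.   0.  84. -84.]
dp(x,y,z)/200: [-0.001 -0.004  0.156]  angz: -0.002 turn 0.3 dist 31
[316.97094016 150.30142358] [282.31905793 171.95369064] tang tip proj side [317.61342065 171.85657395] [286.04771955 181.6411818 ]
```

View pics/d3.png

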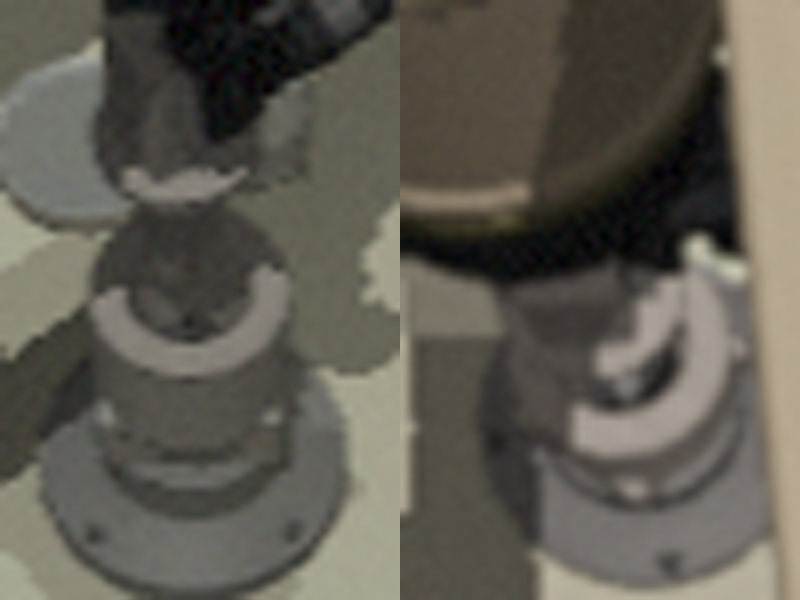

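The rotor hangs over the bore: collar at side (318,160), mouth at side (319,177). Lowering onto the driver plate.

Request:
{"name": "step_arm", "arguments": {
  "targets": [
    {"dp": [0, 0, 0.06], "angular": [0, 0, 0], "fingers": 1},
    {"dp": [0, 0, 0.12], "angular": [0, 0, 0], "fingers": 1},
    {"dp": [0, 0, 0.17], "angular": [0, 0, 0], "fingers": 1},
    {"dp": [0, 0, 0.21], "angular": [0, 0, 0], "fingers": 1},
    {"dp": [0, 0, 0.235], "angular": [0, 0, 0], "fingers": 1},
    {"dp": [0, 0, 0.25], "angular": [0, 0, 0], "fingers": 1},
    {"dp": [0, 0, 0.26], "angular": [0, 0, 0], "fingers": 1},
    {"dp": [0, 0, 0.265], "angular": [0, 0, 0], "fingers": 1}
  ]
}}

```text
time: 6.85
tool_pos: [575.8, 106.2, 148.9]
tcp_rot: [180.0, 0.1, 179.6]
ft_force: [1.2, -0.4, -0.3]
finger_gap: 22.5
grip_force: 98.9
```

Request:
{"name": "step_arm", "arguments": {
  "targets": [
    {"dp": [0, 0, 0.007], "angular": [0, 0, 0.02], "fingers": 1},
    {"dp": [0, 0, 0.007], "angular": [0, 0, 0.05], "fingers": 1},
    {"dp": [0, 0, 0.007], "angular": [0, 0, 0.08], "fingers": 1},
    {"dp": [0, 0, 0.007], "angular": [0, 0, 0.11], "fingers": 1},
    {"dp": [0, 0, 0.007], "angular": [0, 0, 0.14], "fingers": 1},
    {"dp": [0, 0, 0.007], "angular": [0, 0, 0.17], "fingers": 1},
    {"dp": [0, 0, 0.007], "angular": [0, 0, 0.2], "fingers": 1},
    {"dp": [0, 0, 0.007], "angular": [0, 0, 0.22], "fingers": 1}
  ]
}}

```text
time: 7.85
tool_pos: [575.7, 104.9, 147.2]
tcp_rot: [-179.9, 0.1, 139.8]
ft_force: [0.5, -5.0, -2.4]
finger_gap: 22.5
grip_force: 98.9
```

```bash
python3 -c "
from h import *
snapshot('side')
go(575.7,105.2,170,180);print(sense()['wrist_torque'])"
```

```text
t 7.9 pos [575.6 104.9 147.2] rot [-1.799e+02  1.000e-01  1.396e+02] F [ 1.1 -4.5 -2.7] j [  5.   8.  93.  -0.  78. -44.]
dp(x,y,z)/200: [ 0.001  0.001 -0.114]  angz: -0.224 turn 40.4 dist 23
[-1.29857258 -0.37127357  0.09277988]
```

Fz has returned to the hanging value while lower, and the moment is about 0.09 N m, so the tang has dropped in. I'll ease the twist and lower to just above the balls.

Request:
{"name": "step_arm", "arguments": {
  "targets": [
    {"dp": [0, 0, 0], "angular": [0, 0, -0.01], "fingers": 1},
    {"dp": [-0.003, -0.004, 0], "angular": [0, 0, -0.02], "fingers": 1},
    {"dp": [-0.003, -0.004, 0.005], "angular": [0, 0, -0.02], "fingers": 1},
    {"dp": [-0.003, -0.004, 0.01], "angular": [0, 0, -0.02], "fingers": 1},
    {"dp": [-0.003, -0.004, 0.015], "angular": [0, 0, -0.02], "fingers": 1},
    {"dp": [-0.003, -0.004, 0.02], "angular": [0, 0, -0.02], "fingers": 1},
    {"dp": [-0.003, -0.004, 0.025], "angular": [0, 0, -0.02], "fingers": 1},
    {"dp": [-0.003, -0.004, 0.03], "angular": [0, 0, -0.02], "fingers": 1}
  ]
}}

```text
time: 8.9
tool_pos: [576.1, 104.7, 142.0]
tcp_rot: [180.0, 0.1, 143.5]
ft_force: [2.2, -5.3, 3.8]
finger_gap: 22.2
grip_force: 99.7
```

Request:
{"name": "step_arm", "arguments": {
  "targets": [
    {"dp": [-0.002, -0.001, 0], "angular": [0, 0, 0], "fingers": 1},
    {"dp": [-0.004, -0.003, 0], "angular": [0, 0, 0], "fingers": 1},
    {"dp": [-0.006, -0.004, 0], "angular": [0, 0, 0], "fingers": 1},
    {"dp": [-0.008, -0.005, 0], "angular": [0, 0, 0], "fingers": 1},
    {"dp": [-0.01, -0.006, 0], "angular": [0, 0, 0], "fingers": 1},
    {"dp": [-0.0115, -0.007, 0], "angular": [0, 0, 0], "fingers": 1},
    {"dp": [-0.0115, -0.007, 0], "angular": [0, 0, 0], "fingers": 1},
    {"dp": [-0.0115, -0.007, 0], "angular": [0, 0, 0], "fingers": 1}
  ]
}}

```text
time: 9.9
tool_pos: [576.4, 103.5, 141.0]
tcp_rot: [179.9, -0.0, 143.6]
ft_force: [3.4, 4.6, 1.7]
finger_gap: 22.5
grip_force: 99.5
```

```bash
python3 -c "
from h import *
snapshot('side')
go(575.7,105.2,142,144);print(sense()['wrist_torque'])"
```

```text
t 9.95 pos [576.4 103.5 141. ] rot [179.9  -0.  143.6] F [3.  3.8 1.9] j [  5.   9.  94.   0.  78. -48.]
dp(x,y,z)/200: [ 0.008  0.005 -0.005]  angz: -0.002 turn 0.4 dist 2
[ 0.8646604  -0.79884261  0.03970738]
```

Request:
{"name": "step_arm", "arguments": {
  "targets": [
    {"dp": [0, 0.002, 0], "angular": [0, 0, 0], "fingers": 1},
    {"dp": [-0.001, 0.004, 0], "angular": [0, 0, 0], "fingers": 1},
    {"dp": [-0.001, 0.006, 0], "angular": [0, 0, 0], "fingers": 1},
    {"dp": [-0.001, 0.008, 0], "angular": [0, 0, 0], "fingers": 1},
    {"dp": [-0.001, 0.008, 0.003], "angular": [0, 0, 0.006], "fingers": 1},
    {"dp": [-0.001, 0.008, 0.006], "angular": [0, 0, 0.012], "fingers": 1},
    {"dp": [-0.001, 0.008, 0.009], "angular": [0, 0, 0.006], "fingers": 1},
    {"dp": [-0.001, 0.008, 0.01], "angular": [0, 0, 0], "fingers": 1}
  ]
}}

```text
time: 10.95
tool_pos: [577.3, 103.7, 138.6]
tcp_rot: [-180.0, -0.0, 143.6]
ft_force: [1.8, 0.1, -0.4]
finger_gap: 22.6
grip_force: 99.5
```

```bash
python3 -c "
from h import *
snapshot('side')
go(575.7,105.2,142,144);print(sense()['wrist_torque'])"
```

```text
t 11.0 pos [577.3 103.7 138.6] rot [-180.    -0.   143.7] F [2.2 0.7 0.3] j [  5.   9.  94.  -0.  78. -49.]
dp(x,y,z)/200: [ 0.011  0.001 -0.017]  angz: -0.002 turn 0.3 dist 4
[ 0.14794375 -0.44184441  0.01076948]
```

Request:
{"name": "step_arm", "arguments": {
  "targets": [
    {"dp": [-0.002, 0.0025, 0.004], "angular": [0, 0, 0.008], "fingers": 1},
    {"dp": [-0.002, 0.0025, 0.008], "angular": [0, 0, -0.008], "fingers": 1},
    {"dp": [-0.002, 0.0025, 0.012], "angular": [0, 0, 0.008], "fingers": 1},
    {"dp": [-0.002, 0.0025, 0.016], "angular": [0, 0, -0.008], "fingers": 1},
    {"dp": [-0.002, 0.0025, 0.02], "angular": [0, 0, 0.008], "fingers": 1},
    {"dp": [-0.002, 0.0025, 0.024], "angular": [0, 0, -0.008], "fingers": 1},
    {"dp": [-0.002, 0.0025, 0.027], "angular": [0, 0, 0.008], "fingers": 1},
    {"dp": [-0.002, 0.0025, 0.03], "angular": [0, 0, 0], "fingers": 1}
  ]
}}

```text
time: 12.0
tool_pos: [577.9, 103.7, 132.9]
tcp_rot: [-180.0, 0.0, 143.6]
ft_force: [-0.3, -2.4, 3.9]
finger_gap: 22.2
grip_force: 99.7
```

Request:
{"name": "step_arm", "arguments": {
  "targets": [
    {"dp": [0, -0.001, 0.003], "angular": [0, 0, 0.008], "fingers": 1},
    {"dp": [0, -0.002, 0.006], "angular": [0, 0, -0.008], "fingers": 1},
    {"dp": [0, -0.002, 0.009], "angular": [0, 0, 0.008], "fingers": 1},
    {"dp": [0, -0.002, 0.012], "angular": [0, 0, -0.008], "fingers": 1},
    {"dp": [0, -0.002, 0.015], "angular": [0, 0, 0.008], "fingers": 1},
    {"dp": [0, -0.002, 0.018], "angular": [0, 0, -0.008], "fingers": 1},
    {"dp": [0, -0.002, 0.02], "angular": [0, 0, 0.008], "fingers": 1},
    {"dp": [0, -0.002, 0.02], "angular": [0, 0, 0], "fingers": 1}
  ]
}}

```text
time: 13.0
tool_pos: [577.8, 103.6, 129.0]
tcp_rot: [180.0, 0.0, 143.6]
ft_force: [1.0, -1.3, 2.9]
finger_gap: 22.5
grip_force: 99.6
```

Request:
{"name": "step_arm", "arguments": {
  "targets": [
    {"dp": [0, 0, 0.002], "angular": [0, 0, 0.006], "fingers": 1},
    {"dp": [0, 0, 0.004], "angular": [0, 0, -0.006], "fingers": 1},
    {"dp": [0, 0, 0.006], "angular": [0, 0, 0.006], "fingers": 1},
    {"dp": [0, 0, 0.008], "angular": [0, 0, -0.006], "fingers": 1},
    {"dp": [0, 0, 0.01], "angular": [0, 0, 0], "fingers": 1},
    {"dp": [0, 0, 0.01], "angular": [0, 0, 0], "fingers": 1},
    {"dp": [0, 0, 0.01], "angular": [0, 0, 0], "fingers": 1},
    {"dp": [0, 0, 0.01], "angular": [0, 0, 0], "fingers": 1}
  ]
}}

```text
time: 14.0
tool_pos: [578.3, 103.6, 128.8]
tcp_rot: [180.0, 0.1, 143.6]
ft_force: [-4.4, -2.8, 13.5]
finger_gap: 22.4
grip_force: 101.3
```

Request:
{"name": "step_arm", "arguments": {
  "targets": [
    {"dp": [0.002, -0.002, 0.002], "angular": [0, 0, 0], "fingers": 1},
    {"dp": [0.002, -0.002, 0.004], "angular": [0, 0, 0], "fingers": 1},
    {"dp": [0.002, -0.002, 0.005], "angular": [0, 0, 0], "fingers": 1},
    {"dp": [0.002, -0.002, 0.005], "angular": [0, 0, 0], "fingers": 1},
    {"dp": [0.002, -0.002, 0.005], "angular": [0, 0, 0], "fingers": 1},
    {"dp": [0.002, -0.002, 0.005], "angular": [0, 0, 0], "fingers": 1},
    {"dp": [0.002, -0.002, 0.005], "angular": [0, 0, 0], "fingers": 1},
    {"dp": [0.002, -0.002, 0.005], "angular": [0, 0, 0], "fingers": 1}
  ]
}}

```text
time: 15.0
tool_pos: [578.3, 103.6, 128.8]
tcp_rot: [179.9, 0.1, 143.6]
ft_force: [-5.2, -2.9, 18.7]
finger_gap: 22.1
grip_force: 101.9
```

Run:
```python
from h import *
s=snapshot("side");t=snapshot("top")
go(575.7,105.2,142,144)
R=lambda i,f=8:cv2.resize(i,None,fx=f,fy=f,interpolation=2)
cv2.imwrite("pics/d4.png",np.hstack([R(s[140:215,295:345]),R(t[140:215,260:310])]))
```

```text
t 15.1 pos [578.3 103.6 128.8] rot [1.799e+02 1.000e-01 1.436e+02] F [-5.4 -2.6 18.6] j [  5.   9.  94.  -0.  76. -48.]
dp(x,y,z)/200: [ 0.015 -0.001 -0.066]  angz: -0.002 turn 0.4 dist 14
```

View pics/d4.png

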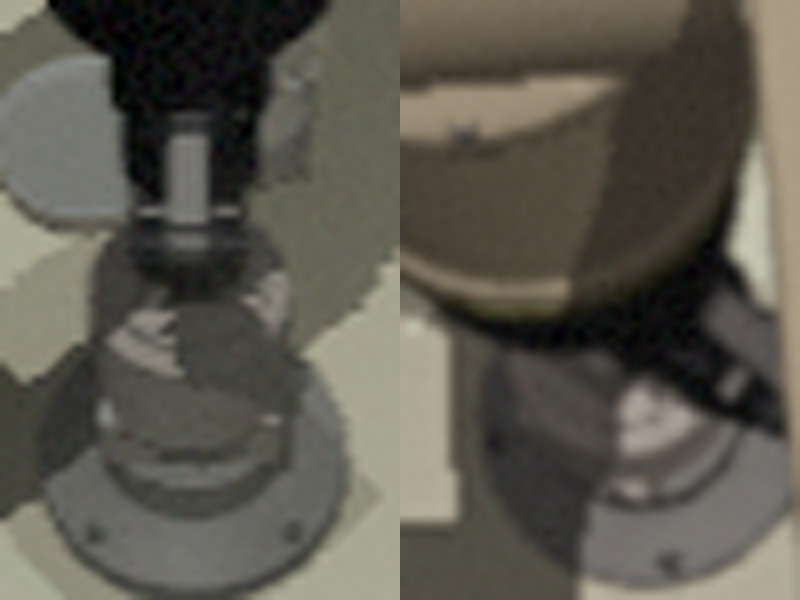

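22 N push reached with the collar seated on the mouth at side (320,183). I'll relax the push, open, and rise.

Request:
{"name": "step_arm", "arguments": {
  "targets": [
    {"dp": [0.002, 0, -0.006], "angular": [0, 0, 0], "fingers": 1},
    {"dp": [0.003, -0.001, -0.012], "angular": [0, 0, 0], "fingers": 1},
    {"dp": [0.003, -0.001, -0.013], "angular": [0, 0, 0], "fingers": 1},
    {"dp": [0.003, -0.001, -0.013], "angular": [0, 0, 0], "fingers": 0.5},
    {"dp": [0.003, -0.001, -0.013], "angular": [0, 0, 0], "fingers": 0.4},
    {"dp": [0.003, -0.001, -0.013], "angular": [0, 0, 0], "fingers": 0.4},
    {"dp": [0.003, -0.001, -0.06], "angular": [0, 0, 0], "fingers": 0.4},
    {"dp": [0.003, -0.001, -0.2], "angular": [0, 0, 0], "fingers": 0.4}
  ]
}}

```text
time: 16.1
tool_pos: [575.2, 103.8, 164.8]
tcp_rot: [-179.9, -0.2, 143.6]
ft_force: [0.2, 1.2, 0.5]
finger_gap: 51.2
grip_force: 0.0
```

Run:
```python
from h import *
# key handle/tip: axis line from top+side masks at plane heights
for c in ("top","side"):
    snapshot(c)
    ds=masks_of(c,"key")
    for d in ds[:1]:
        ys,xs=np.nonzero(d["pixels"]); P=np.array([plane(c,q,8)[:2] for q in zip(xs,ys)])
        r=cv2.minAreaRect(P.astype(np.float32)); b=cv2.boxPoints(r); print(c,d["conf"],np.round(r[0],1),np.round(r[1],1),np.round(r[2],1),np.round(b).tolist())
    for l in ("rotor","spindle_mouth"): print(c,l,[(np.round(d["at"],1).tolist(),round(d["conf"],2)) for d in pinpoint(c,l)[:3]])
go(440,-120,130,170)
```

```text
top 0.91 [446.9 -67.7] [149.7  18.7] 81.5 [[427.0, -140.0], [445.0, -143.0], [467.0, 5.0], [449.0, 8.0]]
top rotor [([287.6, 184.0], 0.45)]
top spindle_mouth [([288.2, 183.5], 0.97)]
side 0.77 [450.5 -61.6] [163.2  19.4] 78.7 [[425.0, -140.0], [444.0, -143.0], [476.0, 17.0], [457.0, 20.0]]
side rotor [([252.3, 240.0], 0.57), ([320.5, 175.5], 0.54)]
side spindle_mouth [([317.8, 173.2], 0.79), ([259.3, 202.7], 0.29)]
t 16.5 pos [575.9 103.7 164.9] rot [-1.799e+02 -1.000e-01  1.436e+02] F [-0.4  0.6 -0.3] j [  5.   8.  92.   0.  80. -48.]
dp(x,y,z)/200: [-0.118 -1.304  0.174]  angz: -0.147 turn 26.4 dist 264
```

Request:
{"name": "step_arm", "arguments": {
  "targets": [
    {"dp": [0, 0, -0.15], "angular": [0, 0, 0], "fingers": 0.4},
    {"dp": [0, 0, -0.18], "angular": [0, 0, 0.03], "fingers": 0.4},
    {"dp": [-0.02, -0.15, -0.18], "angular": [0, 0, 0.08], "fingers": 0.4},
    {"dp": [-0.04, -0.35, -0.18], "angular": [0, 0, 0.13], "fingers": 0.4},
    {"dp": [-0.07, -0.6, -0.1], "angular": [0, 0, 0.18], "fingers": 0.4},
    {"dp": [-0.1, -0.85, 0], "angular": [0, 0, 0.24], "fingers": 0.4},
    {"dp": [-0.125, -1, 0.1], "angular": [0, 0, 0.29], "fingers": 0.4},
    {"dp": [-0.125, -1, 0.2], "angular": [0, 0, 0.345], "fingers": 0.4}
  ]
}}

```text
time: 17.5
tool_pos: [476.5, -73.7, 124.7]
tcp_rot: [-179.9, 0.0, 81.0]
ft_force: [1.1, 0.8, -0.0]
finger_gap: 50.9
grip_force: 0.0
```

Run:
```python
from h import *
for c in ("top","side"):
    snapshot(c)
    print(c,[(np.round(d["at"],1).tolist(),round(d["conf"],2)) for d in pinpoint(c,"rotor")[:3]])
s=sense(); go(438.6,-123.7,60,81.6)
```

```text
top [([300.5, 277.6], 0.74), ([287.7, 183.4], 0.63)]
side [([253.1, 243.2], 0.53)]
t 17.7 pos [477.5 -71.7 125.6] rot [-179.9   -0.    81.7] F [-0.7  0.2  0.9] j [-15.  -6. 110.   0.  76.  -6.]
dp(x,y,z)/200: [-0.285 -0.155  0.328]  angz: 0.001 turn -0.1 dist 92
```

Request:
{"name": "step_arm", "arguments": {
  "targets": [
    {"dp": [-0.15, -0.08, 0.05], "angular": [0, 0, 0], "fingers": 0.4},
    {"dp": [-0.285, -0.155, 0.15], "angular": [0, 0, 0], "fingers": 0.4},
    {"dp": [-0.285, -0.155, 0.35], "angular": [0, 0, 0], "fingers": 0.4},
    {"dp": [-0.285, -0.155, 0.52], "angular": [0, 0, 0], "fingers": 0.4},
    {"dp": [-0.285, -0.155, 0.595], "angular": [0, 0, 0], "fingers": 0.5},
    {"dp": [-0.285, -0.155, 0.595], "angular": [0, 0, 0], "fingers": 1},
    {"dp": [-0.285, -0.155, 0.595], "angular": [0, 0, 0], "fingers": 1},
    {"dp": [-0.285, -0.155, 0.595], "angular": [0, 0, 0], "fingers": 1}
  ],
  "newtons": 80
}}

```text
time: 18.7
tool_pos: [439.9, -124.1, 8.3]
tcp_rot: [179.9, 0.0, 81.5]
ft_force: [-0.9, -0.6, -0.5]
finger_gap: 16.0
grip_force: 80.9
```

Request:
{"name": "step_arm", "arguments": {
  "targets": [
    {"dp": [0, 0, 0], "angular": [0, 0, 0], "fingers": 1},
    {"dp": [0, 0, 0], "angular": [0, 0, 0], "fingers": 1},
    {"dp": [0, 0, -0.03], "angular": [0, 0, 0], "fingers": 1},
    {"dp": [0, 0, -0.1], "angular": [0, 0, 0], "fingers": 1},
    {"dp": [0, 0, -0.2], "angular": [0, 0, 0], "fingers": 1},
    {"dp": [0, 0, -0.2], "angular": [0, 0, 0], "fingers": 1},
    {"dp": [0, 0, -0.2], "angular": [0, 0, 0], "fingers": 1},
    {"dp": [0, 0, -0.2], "angular": [0, 0, 0], "fingers": 1}
  ]
}}

```text
time: 19.7
tool_pos: [438.1, -123.4, 46.1]
tcp_rot: [-179.9, -0.0, 81.5]
ft_force: [0.3, 0.1, -1.0]
finger_gap: 16.0
grip_force: 81.0
```

Run:
```python
from h import *
s=sense(); go(438.6,-123.7,46,81.6); X=s["tool_pos"]; print(s["finger_gap"],s["wrist_torque"])
for c in ("top","side"):
    snapshot(c)
    for d in masks_of(c,"key")[:2]:
        ys,xs=np.nonzero(d["pixels"]); P=np.array([plane(c,q,X[2]-5+3)[:2] for q in zip(xs,ys)])
        r=cv2.minAreaRect(P.astype(np.float32)); b=cv2.boxPoints(r); print(c,round(d["conf"],2),len(xs),np.round(r[1],1),np.round(r[2],1),np.round(b).tolist())
    print(c,[(np.round(d["at"],1).tolist(),round(d["conf"],2),plane(c,d["at"],X[2]-6).round(1)) for d in pinpoint(c,"key")[:3]])
```

```text
t 19.7 pos [ 438.1 -123.4   46.1] rot [-179.9   -0.    81.5] F [ 0.3  0.1 -1. ] j [-22.  -5. 118.  -0.  67. -14.]
dp(x,y,z)/200: [-0.001  0.003  0.   ]  angz: -0.001 turn 0.1 dist 1
15.994543578497058 [-0.05997519 -0.04949647 -0.02539099]
top 0.76 320 [116.7  13.3] 81.5 [[436.0, -95.0], [449.0, -97.0], [467.0, 18.0], [453.0, 20.0]]
top [([329.2, 243.9], 0.57, array([458.3,  20.8,  40.1]))]
side []
```

Request:
{"name": "step_arm", "arguments": {
  "targets": [
    {"dp": [0.06, 0.012, -0.005], "angular": [0, 0, 0.03], "fingers": 1},
    {"dp": [0.13, 0.025, -0.005], "angular": [0, 0, 0.06], "fingers": 1},
    {"dp": [0.2, 0.037, -0.005], "angular": [0, 0, 0.09], "fingers": 1},
    {"dp": [0.27, 0.05, -0.005], "angular": [0, 0, 0.12], "fingers": 1},
    {"dp": [0.34, 0.062, -0.005], "angular": [0, 0, 0.14], "fingers": 1},
    {"dp": [0.39, 0.073, -0.005], "angular": [0, 0, 0.153], "fingers": 1},
    {"dp": [0.39, 0.073, -0.005], "angular": [0, 0, 0.153], "fingers": 1},
    {"dp": [0.39, 0.073, -0.005], "angular": [0, 0, 0.153], "fingers": 1}
  ],
  "newtons": 100
}}

```text
time: 21.0
tool_pos: [464.7, -49.0, 47.8]
tcp_rot: [-180.0, 0.0, 54.0]
ft_force: [0.1, -0.9, -0.8]
finger_gap: 15.2
grip_force: 102.9
```

Run:
```python
from h import *
s=sense(); go(464,-48.5,47,54); X=s["tool_pos"]; print(s["finger_gap"],s["wrist_torque"])
u=np.array([np.cos(np.radians(s["tcp_rot"][2])),np.sin(np.radians(s["tcp_rot"][2]))])
for c in ("top","side"):
    im=snapshot(c)
    print(c,"pred tip px",proj(c,[*(X[:2]+145*u),X[2]-6]))
    for d in masks_of(c,"key")[:1]:
        ys,xs=np.nonzero(d["pixels"]); P=np.array([plane(c,q,X[2]-2)[:2] for q in zip(xs,ys)])-[575.7,105.2]
        v=np.array([-u[1],u[0]]); a=P@u; b=P@v
        print(c,round(d["conf"],2),len(xs),"along max",a.max().round(1),"lateral of blade",[(k,b[(a>k)&(a<k+12)].mean().round(1)) for k in (-110,-95,-80,-65)])
    print(c,[(np.round(d["at"],1).tolist(),round(d["conf"],2),plane(c,d["at"],X[2]-6).round(1)) for d in pinpoint(c,"key")[:2]])
    for l in ("slot_floor",): print(l,[(np.round(d["at"],1).tolist(),round(d["conf"],2),plane(c,d["at"],40).round(1)) for d in pinpoint(c,l)[:2]])
```

```text
t 21.0 pos [464.7 -49.   47.8] rot [-180.    0.   54.] F [ 0.1 -0.9 -0.8] j [-12.  -3. 116.  -0.  67.  24.]
dp(x,y,z)/200: [ 0.    -0.004  0.004]  angz: -0.0 turn 0.0 dist 1
15.176364243425905 [-0.02973168  0.02807439  0.06401599]
top pred tip px [306.56089006 201.01915543]
top 0.76 149 along max -46.3 lateral of blade [(-110, np.float64(-1.0)), (-95, np.float64(-0.5)), (-80, np.float64(-1.2)), (-65, np.float64(-0.7))]
top []
slot_floor []
side pred tip px [318.62866654 206.96523133]
side 0.43 89 along max -183.5 lateral of blade [(-110, np.float64(nan)), (-95, np.float64(nan)), (-80, np.float64(nan)), (-65, np.float64(nan))]
side []
slot_floor []<stdin>:10: RuntimeWarning: Mean of empty slice.
  ret = ret.dtype.type(ret / rcount)
```

Request:
{"name": "step_arm", "arguments": {
  "targets": [
    {"dp": [0.02, -0.004, 0.002], "angular": [0, 0, 0], "fingers": 1},
    {"dp": [0.04, -0.004, 0.002], "angular": [0, 0, 0], "fingers": 1},
    {"dp": [0.06, -0.004, 0.002], "angular": [0, 0, 0], "fingers": 1},
    {"dp": [0.075, -0.004, 0.002], "angular": [0, 0, 0], "fingers": 1},
    {"dp": [0.085, -0.004, 0.002], "angular": [0, 0, 0], "fingers": 1},
    {"dp": [0.095, -0.004, 0.002], "angular": [0, 0, 0], "fingers": 1},
    {"dp": [0.105, -0.004, 0.002], "angular": [0, 0, 0], "fingers": 1},
    {"dp": [0.11, -0.004, 0.002], "angular": [0, 0, 0], "fingers": 1}
  ]
}}

```text
time: 22.4
tool_pos: [477.3, -30.4, 47.6]
tcp_rot: [180.0, -0.0, 53.9]
ft_force: [1.1, -0.7, 0.4]
finger_gap: 15.1
grip_force: 103.0
```

Request:
{"name": "step_arm", "arguments": {
  "targets": [
    {"dp": [0.01, 0, 0], "angular": [0, 0, 0], "fingers": 1},
    {"dp": [0.02, 0, 0], "angular": [0, 0, 0], "fingers": 1},
    {"dp": [0.03, 0, 0], "angular": [0, 0, 0], "fingers": 1},
    {"dp": [0.04, 0, 0], "angular": [0, 0, 0], "fingers": 1},
    {"dp": [0.05, 0, 0], "angular": [0, 0, 0], "fingers": 1},
    {"dp": [0.06, 0, 0], "angular": [0, 0, 0], "fingers": 1},
    {"dp": [0.07, 0, 0], "angular": [0, 0, 0], "fingers": 1},
    {"dp": [0.075, 0, 0], "angular": [0, 0, 0], "fingers": 1}
  ]
}}

```text
time: 23.4
tool_pos: [486.0, -18.3, 47.5]
tcp_rot: [180.0, -0.0, 53.9]
ft_force: [-0.9, 0.1, -0.2]
finger_gap: 15.0
grip_force: 103.0
```

Request:
{"name": "step_arm", "arguments": {
  "targets": [
    {"dp": [0.01, 0, 0.002], "angular": [0, 0, 0], "fingers": 1},
    {"dp": [0.02, 0, 0.004], "angular": [0, 0, 0], "fingers": 1},
    {"dp": [0.03, 0, 0.005], "angular": [0, 0, 0], "fingers": 1},
    {"dp": [0.04, 0, 0.005], "angular": [0, 0, 0], "fingers": 1},
    {"dp": [0.05, 0, 0.005], "angular": [0, 0, 0], "fingers": 1},
    {"dp": [0.06, 0, 0.005], "angular": [0, 0, 0], "fingers": 1},
    {"dp": [0.07, 0, 0.005], "angular": [0, 0, 0], "fingers": 1},
    {"dp": [0.085, 0, 0.005], "angular": [0, 0, 0], "fingers": 1}
  ]
}}

```text
time: 24.4
tool_pos: [496.1, -4.5, 46.6]
tcp_rot: [180.0, -0.0, 53.9]
ft_force: [-1.6, -0.9, 3.3]
finger_gap: 15.2
grip_force: 103.4
```

Request:
{"name": "step_arm", "arguments": {
  "targets": [
    {"dp": [0.01, 0, 0], "angular": [0, 0, 0], "fingers": 1},
    {"dp": [0.02, 0, 0], "angular": [0, 0, 0], "fingers": 1},
    {"dp": [0.03, 0, 0], "angular": [0, 0, 0], "fingers": 1},
    {"dp": [0.04, 0, 0], "angular": [0, 0, 0], "fingers": 1},
    {"dp": [0.05, 0, 0], "angular": [0, 0, 0], "fingers": 1},
    {"dp": [0.06, 0, 0], "angular": [0, 0, 0], "fingers": 1},
    {"dp": [0.07, 0, 0], "angular": [0, 0, 0], "fingers": 1},
    {"dp": [0.08, 0, 0], "angular": [0, 0, 0], "fingers": 1}
  ]
}}

```text
time: 25.4
tool_pos: [505.1, 7.5, 46.6]
tcp_rot: [180.0, 0.1, 53.9]
ft_force: [-5.0, -5.9, 7.7]
finger_gap: 15.5
grip_force: 103.9
```

Request:
{"name": "step_arm", "arguments": {
  "targets": [
    {"dp": [0.012, 0, -0.001], "angular": [0, 0, 0], "fingers": 1},
    {"dp": [0.024, 0, -0.002], "angular": [0, 0, 0], "fingers": 1},
    {"dp": [0.036, 0, -0.002], "angular": [0, 0, 0], "fingers": 1},
    {"dp": [0.048, 0, -0.002], "angular": [0, 0, 0], "fingers": 1},
    {"dp": [0.06, 0, -0.002], "angular": [0, 0, 0], "fingers": 1},
    {"dp": [0.072, 0, -0.002], "angular": [0, 0, 0], "fingers": 1},
    {"dp": [0.084, 0, -0.002], "angular": [0, 0, 0], "fingers": 1},
    {"dp": [0.096, 0, -0.002], "angular": [0, 0, 0], "fingers": 1}
  ]
}}

```text
time: 26.4
tool_pos: [516.5, 23.2, 47.0]
tcp_rot: [180.0, 0.1, 53.9]
ft_force: [-3.6, -6.4, 6.8]
finger_gap: 15.3
grip_force: 103.9
```

Request:
{"name": "step_arm", "arguments": {
  "targets": [
    {"dp": [0.012, 0, 0], "angular": [0, 0, 0], "fingers": 1},
    {"dp": [0.024, 0, 0], "angular": [0, 0, 0], "fingers": 1},
    {"dp": [0.036, 0, 0], "angular": [0, 0, 0], "fingers": 1},
    {"dp": [0.048, 0, 0], "angular": [0, 0, 0], "fingers": 1},
    {"dp": [0.06, 0, 0], "angular": [0, 0, 0], "fingers": 1},
    {"dp": [0.07, 0, 0], "angular": [0, 0, 0], "fingers": 1},
    {"dp": [0.07, 0, 0], "angular": [0, 0, 0], "fingers": 1},
    {"dp": [0.07, 0, 0], "angular": [0, 0, 0], "fingers": 1}
  ]
}}

```text
time: 27.4
tool_pos: [525.2, 34.8, 47.4]
tcp_rot: [180.0, 0.0, 53.9]
ft_force: [-2.4, -1.5, 7.4]
finger_gap: 15.2
grip_force: 104.0
```

Run:
```python
from h import *
go(464,-48.5,47,54); print(sense()["wrist_torque"])
for c in ("top","side"):
    snapshot(c)
    print(c,[(np.round(d["at"],1).tolist(),round(d["conf"],2)) for d in pinpoint(c,"rotor")[:3]],"pred home",proj(c,[575.7,105.2,106]),"+9",proj(c,[575.7,105.2,115]))
    for d in masks_of(c,"rotor")[:3]: ys,xs=np.nonzero(d["pixels"]);print(c,len(xs),xs.mean().round(1),ys.min(),ys.max())
    print([(np.round(d["at"],1).tolist(),round(d["conf"],2),plane(c,d["at"],40).round(1)) for d in pinpoint(c,"key")[:2]])
```

```text
t 27.4 pos [525.2  34.8  47.4] rot [180.    0.   53.9] F [-2.4 -1.5  7.4] j [ -2.   6. 107.  -0.  67.  34.]
dp(x,y,z)/200: [-0.517 -0.002  0.002]  angz: -0.0 turn 0.1 dist 103
[-0.23350084  0.14986716  0.04262701]
top [([300.0, 280.5], 0.71), ([249.4, 155.5], 0.7)] pred home [286.99624793 183.04263747] +9 [286.63330142 182.08856421]
top 327 300.3 268 288
[]
side [([253.4, 240.8], 0.94)] pred home [317.99212101 175.45199868] +9 [317.9304793  173.30020973]
side 390 252.2 224 249
[]
```

Request:
{"name": "step_arm", "arguments": {
  "targets": [
    {"dp": [0, 0, -0.003], "angular": [0, 0, 0], "fingers": 1},
    {"dp": [0, 0, -0.005], "angular": [0, 0, 0], "fingers": 1},
    {"dp": [0, 0, -0.005], "angular": [0, 0, 0], "fingers": 0.72},
    {"dp": [0, 0, -0.005], "angular": [0, 0, 0], "fingers": 0.6},
    {"dp": [0, 0, -0.005], "angular": [0, 0, 0], "fingers": 0.55},
    {"dp": [0, 0, -0.005], "angular": [0, 0, 0], "fingers": 0.5},
    {"dp": [-0.02, 0, -0.03], "angular": [0, 0, 0], "fingers": 0.5},
    {"dp": [-0.1, 0, -0.2], "angular": [0, 0, 0], "fingers": 0.5}
  ]
}}

```text
time: 28.8
tool_pos: [511.0, 19.2, 85.2]
tcp_rot: [-179.8, 0.1, 54.0]
ft_force: [-0.5, -0.1, 0.9]
finger_gap: 42.7
grip_force: 0.0
```

Request:
{"name": "step_arm", "arguments": {
  "targets": [
    {"dp": [-0.1, 0, -0.2], "angular": [0, 0, 0], "fingers": 0.5},
    {"dp": [-0.3, 0, -0.4], "angular": [0, 0, 0], "fingers": 0.5},
    {"dp": [-0.5, 0, -0.6], "angular": [0, 0, 0], "fingers": 0.5},
    {"dp": [-0.7, 0, -0.6], "angular": [0, 0, 0], "fingers": 0.5},
    {"dp": [-0.8, 0, -0.6], "angular": [0, 0, 0], "fingers": 0.5},
    {"dp": [-0.8, 0, -0.6], "angular": [0, 0, 0], "fingers": 0.5},
    {"dp": [-0.8, 0, -0.6], "angular": [0, 0, 0], "fingers": 0.5},
    {"dp": [-0.8, 0, -0.6], "angular": [0, 0, 0], "fingers": 0.5}
  ]
}}

```text
time: 29.8
tool_pos: [419.2, -109.7, 206.8]
tcp_rot: [-180.0, -0.0, 54.0]
ft_force: [-0.7, 1.0, -0.2]
finger_gap: 42.7
grip_force: 0.0
```

Run:
```python
from h import *
go(464,-48.5,47,54)
u=np.array([.588,.809])
for c in ("top","side"):
    im=snapshot(c); cv2.imwrite(f"pics/f_{c}.png",im)
    print(c,[(np.round(d["at"],1).tolist(),round(d["conf"],2)) for d in pinpoint(c,"rotor")[:3]])
    for z in (106,111,115,119): print(z,"org",proj(c,[575.7,105.2,z]).round(1),"hub top",proj(c,[575.7,105.2,z+51]).round(1))
    for d in masks_of(c,"rotor")[:3]: ys,xs=np.nonzero(d["pixels"]);print(c,"rotor",round(d["conf"],2),len(xs),xs.min(),xs.max(),ys.min(),ys.max())
    for d in masks_of(c,"key")[:1]:
        ys,xs=np.nonzero(d["pixels"]); P=np.array([plane(c,q,55)[:2] for q in zip(xs,ys)])-[575.7,105.2]
        a=P@u; b=P@np.array([-u[1],u[0]]); print("key",round(d["conf"],2),len(xs),"along",a.min().round(1),a.max().round(1),"lat",b.mean().round(1))
```

```text
t 29.8 pos [ 419.2 -109.7  206.8] rot [-180.   -0.   54.] F [-0.7  1.  -0.2] j [-21. -19. 112.   0.  86.  15.]
dp(x,y,z)/200: [0.379 0.001 0.799]  angz: -0.0 turn 0.0 dist 177
top [([288.1, 183.3], 0.79)]
106 org [287. 183.] hub top [284.8 177.4]
111 org [286.8 182.5] hub top [284.6 176.8]
115 org [286.6 182.1] hub top [284.4 176.3]
119 org [286.5 181.7] hub top [284.2 175.8]
top rotor 0.78 388 290 311 268 289
top rotor 0.68 399 276 297 170 193
key 0.63 342 along -104.1 59.2 lat 0.5
side []
106 org [318.  175.5] hub top [317.6 162.7]
111 org [318.  174.3] hub top [317.6 161.4]
115 org [317.9 173.3] hub top [317.6 160.3]
119 org [317.9 172.3] hub top [317.5 159.2]
```

Run:
```python
from h import *
C=np.array([575.7,105.2]);u=np.array([.588,.809])
im=cv2.cvtColor(cv2.imread("pics/f_side.png"),cv2.COLOR_BGR2GRAY).astype(float)
print("mouth front row",proj("side",[*(C-28*u),106]))
for z in (106,112,115,117): print(z,"collar under/top front",proj("side",[*(C-22*u),z]).round(1),proj("side",[*(C-22*u),z+6]).round(1),"hub top far/near",proj("side",[*(C+13*u),z+51]).round(1)[1],proj("side",[*(C-13*u),z+51]).round(1)[1])
for x in range(310,328,3): print(x,im[150:196,x].astype(int).tolist())
```

```text
mouth front row [317.8957896  186.55504491]
106 collar under/top front [317.9 184.1] [317.9 182.8] hub top far/near 157.5 168.0
112 collar under/top front [317.9 182.8] [317.8 181.3] hub top far/near 155.9 166.4
115 collar under/top front [317.9 182. ] [317.8 180.6] hub top far/near 155.1 165.6
117 collar under/top front [317.8 181.6] [317.8 180.2] hub top far/near 154.5 165.1
310 [146, 145, 146, 147, 147, 148, 147, 147, 149, 148, 147, 145, 148, 146, 146, 146, 147, 148, 146, 149, 148, 146, 151, 146, 137, 135, 133, 147, 144, 146, 144, 145, 142, 146, 146, 103, 46, 54, 111, 145, 146, 145, 146, 147, 145, 146]
313 [148, 147, 146, 149, 147, 148, 146, 147, 147, 147, 147, 146, 147, 147, 146, 146, 146, 146, 146, 147, 145, 146, 146, 139, 115, 114, 139, 145, 145, 145, 146, 144, 147, 144, 145, 50, 50, 78, 137, 146, 146, 145, 146, 147, 145, 145]
316 [145, 146, 147, 143, 147, 147, 148, 146, 144, 148, 146, 147, 147, 145, 148, 146, 145, 147, 145, 146, 147, 145, 142, 125, 105, 123, 146, 145, 146, 147, 146, 146, 146, 145, 89, 54, 57, 127, 145, 146, 146, 146, 147, 145, 144, 145]
319 [146, 145, 146, 147, 147, 146, 144, 145, 146, 144, 146, 147, 145, 144, 145, 146, 146, 146, 145, 145, 146, 143, 115, 117, 123, 144, 145, 146, 143, 146, 146, 146, 145, 125, 57, 52, 100, 146, 147, 145, 146, 145, 144, 146, 144, 147]
322 [143, 143, 143, 143, 145, 143, 144, 144, 143, 144, 145, 143, 144, 144, 145, 146, 145, 147, 146, 146, 145, 136, 134, 114, 133, 146, 147, 147, 145, 145, 145, 145, 144, 88, 56, 62, 139, 144, 145, 146, 144, 146, 145, 143, 145, 154]
325 [141, 142, 140, 143, 144, 143, 143, 143, 145, 143, 145, 143, 144, 143, 144, 143, 146, 146, 144, 146, 142, 133, 136, 125, 146, 145, 146, 144, 145, 146, 143, 144, 88, 53, 60, 111, 147, 143, 144, 145, 147, 145, 144, 144, 149, 149]
```

Request:
{"name": "step_arm", "arguments": {
  "targets": [
    {"dp": [0.05, -0.08, -0.2], "angular": [0, 0, 0], "fingers": 0.5},
    {"dp": [0.15, -0.2, -0.25], "angular": [0, 0, 0], "fingers": 0.5},
    {"dp": [0.3, -0.35, -0.25], "angular": [0, 0, 0], "fingers": 0.5},
    {"dp": [0.45, -0.5, -0.25], "angular": [0, 0, 0], "fingers": 0.5},
    {"dp": [0.6, -0.65, -0.25], "angular": [0, 0, 0], "fingers": 0.5},
    {"dp": [0.65, -0.72, -0.25], "angular": [0, 0, 0], "fingers": 0.5},
    {"dp": [0.65, -0.72, -0.25], "angular": [0, 0, 0], "fingers": 0.5},
    {"dp": [0.65, -0.72, -0.25], "angular": [0, 0, 0], "fingers": 0.5}
  ]
}}

```text
time: 31.2
tool_pos: [379.3, 79.0, 256.9]
tcp_rot: [180.0, 0.0, 53.9]
ft_force: [0.1, -0.4, -0.4]
finger_gap: 42.9
grip_force: 0.0
```

Run:
```python
from h import *
c="side"; im=snapshot(c); cv2.imwrite("pics/g_side.png",im)
for l in ("rotor","key","spindle_mouth"): print(l,[(np.round(d["at"],1).tolist(),round(d["conf"],2)) for d in pinpoint(c,l)[:3]])
for d in masks_of(c,"rotor")[:3]: ys,xs=np.nonzero(d["pixels"]);print("rotor",round(d["conf"],2),len(xs),xs.min(),xs.max(),ys.min(),ys.max())
g=cv2.cvtColor(im,cv2.COLOR_BGR2GRAY)
for x in range(312,326,2): print(x,g[148:200,x].tolist())
```

```text
rotor [([253.8, 241.2], 0.58)]
key [([405.3, 219.2], 0.7)]
spindle_mouth [([317.7, 174.6], 0.81)]
rotor 0.69 409 308 328 156 182
rotor 0.58 421 243 263 223 249
rotor 0.48 357 399 418 203 228
312 [164, 151, 127, 123, 119, 122, 122, 121, 123, 105, 74, 56, 91, 147, 134, 121, 131, 140, 147, 152, 140, 77, 69, 71, 75, 68, 72, 63, 87, 90, 123, 133, 122, 71, 130, 143, 147, 119, 74, 84, 83, 82, 84, 86, 85, 85, 84, 74, 85, 86, 105, 92]
314 [167, 167, 154, 136, 126, 125, 121, 120, 119, 124, 104, 65, 53, 128, 108, 80, 69, 60, 91, 142, 113, 72, 73, 74, 73, 76, 75, 72, 74, 74, 107, 152, 156, 103, 69, 115, 151, 151, 112, 85, 82, 85, 86, 86, 86, 85, 84, 76, 77, 76, 104, 102]
316 [165, 167, 166, 167, 148, 145, 127, 123, 127, 147, 137, 84, 69, 65, 68, 112, 150, 130, 93, 142, 82, 73, 74, 76, 76, 75, 74, 76, 76, 84, 135, 157, 154, 151, 74, 116, 134, 156, 130, 86, 84, 87, 87, 87, 89, 87, 86, 88, 75, 111, 128, 131]
318 [136, 129, 135, 134, 134, 120, 129, 132, 88, 70, 66, 90, 93, 70, 53, 145, 153, 108, 114, 125, 74, 76, 77, 74, 68, 72, 77, 73, 75, 108, 144, 158, 154, 152, 83, 74, 133, 150, 147, 70, 87, 87, 84, 85, 88, 88, 89, 87, 82, 153, 152, 154]
320 [119, 167, 152, 143, 122, 101, 102, 128, 101, 118, 135, 149, 154, 103, 69, 49, 101, 117, 141, 68, 66, 79, 77, 72, 75, 72, 78, 76, 85, 136, 158, 154, 156, 135, 73, 104, 132, 151, 136, 81, 85, 87, 89, 88, 87, 84, 87, 92, 76, 146, 143, 140]
322 [174, 174, 173, 149, 146, 144, 124, 105, 104, 131, 139, 140, 150, 149, 126, 123, 155, 148, 115, 72, 76, 75, 75, 77, 73, 74, 76, 78, 104, 156, 156, 159, 151, 69, 72, 115, 153, 149, 112, 84, 82, 88, 88, 87, 87, 86, 87, 82, 72, 71, 106, 104]
324 [173, 173, 175, 168, 149, 145, 147, 148, 104, 107, 107, 103, 100, 87, 99, 136, 129, 138, 89, 74, 74, 76, 75, 72, 76, 75, 77, 100, 146, 156, 155, 135, 71, 73, 143, 142, 151, 126, 81, 86, 85, 81, 87, 86, 83, 83, 84, 73, 75, 92, 107, 105]
```

Run:
```python
from h import *
from scipy.optimize import least_squares
C=np.array([575.7,105.2])
def front(c,r,z,cx,cy,cols):
    t=np.linspace(0,2*np.pi,1441); P=np.array([proj(c,[cx+r*np.cos(a),cy+r*np.sin(a),z]) for a in t])
    out=[]
    for x in cols:
        k=np.abs(P[:,0]-x)<.5; out.append(P[k,1].max())
    return np.array(out)
g=cv2.cvtColor(cv2.imread("pics/g_side.png"),cv2.COLOR_BGR2GRAY).astype(float)
cols=np.arange(311,326)
def edge(x,lo,hi):   # bright->dark crossing, half level
    v=g[lo:hi,x]; d=np.diff(v); k=np.argmin(d); a=max(v[max(0,k-1)],v[k]); b=min(v[k+1],v[min(k+2,len(v)-1)]); m=(a+b)/2
    for i in range(max(k-1,0),min(k+2,len(v)-1)):
        if v[i]>=m>v[i+1]: return lo+i+(v[i]-m)/(v[i]-v[i+1])
    return lo+k+.5
col=np.array([edge(x,177,184) for x in cols]); mou=np.array([edge(x,184,191) for x in cols])
print("collar",col.round(1)); print("mouth ",mou.round(1))
for z in (106,109,112,114,116,118):
    p=front("side",22,z+6,*C,cols); print(z,p.round(1),"mean res",np.mean(col-p).round(2))
p=front("side",28,106,*C,cols); print("mouth pred",p.round(1),np.mean(mou-p).round(2))
```

```text
collar [179.4 180.4 180.5 180.8 181.3 181.5 181.5 181.6 181.6 181.3 181.  180.5
 180.  179.3 178.3]
mouth  [184.6 185.2 185.4 185.8 186.2 186.2 186.4 186.5 186.4 186.4 186.  185.8
 185.6 185.2 184.7]
106 [180.8 181.4 181.9 182.2 182.5 182.7 182.7 182.8 182.7 182.6 182.4 182.2
 181.8 181.3 180.6] mean res -1.45
109 [180.1 180.7 181.2 181.6 181.8 182.  182.  182.  182.  181.9 181.7 181.5
 181.1 180.6 179.9] mean res -0.75Traceback (most recent call last):
  File "<stdin>", line 20, in <module>
  File "<stdin>", line 5, in front
  File "h.py", line 10, in proj
    p,f=cam(c); q=p["R"]@np.asarray(X,float)+p["t"]; return np.array([p["cx"]+f*q[0]/q[2],p["cy"]+f*q[1]/q[2]])
        ~~~^^^
  File "h.py", line 4, in cam
    p=camera_params(c); f=200/np.tan(np.radians(p["vfov"]/2)); return p,f
ValueError: time passes only in moves, steps and waits
```

Request:
{"name": "step_arm", "arguments": {
  "targets": [
    {"dp": [0.02, 0.12, 0], "angular": [0, 0, 0], "fingers": 0.5},
    {"dp": [0.04, 0.3, 0], "angular": [0, 0, 0], "fingers": 0.5},
    {"dp": [0.06, 0.5, 0.1], "angular": [0, 0, 0], "fingers": 0.5},
    {"dp": [0.1, 0.72, 0.25], "angular": [0, 0, 0], "fingers": 0.5},
    {"dp": [0.1, 0.72, 0.45], "angular": [0, 0, 0], "fingers": 0.5},
    {"dp": [0.1, 0.72, 0.65], "angular": [0, 0, 0], "fingers": 0.5},
    {"dp": [0.1, 0.72, 0.73], "angular": [0, 0, 0], "fingers": 0.5},
    {"dp": [0.1, 0.72, 0.73], "angular": [0, 0, 0], "fingers": 0.5}
  ]
}}

```text
time: 32.45
tool_pos: [506.5, 10.7, 110.2]
tcp_rot: [-179.9, 0.1, 53.9]
ft_force: [-0.0, 0.7, 0.6]
finger_gap: 43.0
grip_force: 0.0
```

```bash
python3 -c "
from h import *
go(522,31,48.5,53.9)"
```

```text
t 32.45 pos [506.5  10.7 110.2] rot [-1.799e+02  1.000e-01  5.390e+01] F [-0.   0.7  0.6] j [ -5.  -2. 108.  -0.  74.  32.]
dp(x,y,z)/200: [0.127 0.003 0.309]  angz: 0.0 turn -0.0 dist 67
```

Request:
{"name": "step_arm", "arguments": {
  "targets": [
    {"dp": [0.06, 0.002, 0.03], "angular": [0, 0, 0], "fingers": 0.5},
    {"dp": [0.125, 0.002, 0.1], "angular": [0, 0, 0], "fingers": 0.5},
    {"dp": [0.125, 0.002, 0.22], "angular": [0, 0, 0], "fingers": 0.5},
    {"dp": [0.125, 0.002, 0.305], "angular": [0, 0, 0], "fingers": 0.5},
    {"dp": [0.125, 0.002, 0.305], "angular": [0, 0, 0], "fingers": 0.6},
    {"dp": [0.125, 0.002, 0.305], "angular": [0, 0, 0], "fingers": 0.7},
    {"dp": [0.125, 0.002, 0.305], "angular": [0, 0, 0], "fingers": 1},
    {"dp": [0.125, 0.002, 0.305], "angular": [0, 0, 0], "fingers": 1}
  ],
  "newtons": 60
}}

```text
time: 33.45
tool_pos: [523.2, 30.8, 51.0]
tcp_rot: [179.9, -0.1, 53.9]
ft_force: [-0.2, -0.8, 3.4]
finger_gap: 16.7
grip_force: 61.4
```

Request:
{"name": "step_arm", "arguments": {
  "targets": [
    {"dp": [0, 0, 0], "angular": [0, 0, 0], "fingers": 1},
    {"dp": [0.01, 0, 0], "angular": [0, 0, 0], "fingers": 1},
    {"dp": [0.02, 0, 0], "angular": [0, 0, 0], "fingers": 1},
    {"dp": [0.03, 0, 0], "angular": [0, 0, 0], "fingers": 1},
    {"dp": [0.04, 0, 0], "angular": [0, 0, 0], "fingers": 1},
    {"dp": [0.048, 0, 0], "angular": [0, 0, 0], "fingers": 1},
    {"dp": [0.048, 0, 0], "angular": [0, 0, 0], "fingers": 1},
    {"dp": [0.048, 0, 0], "angular": [0, 0, 0], "fingers": 1}
  ]
}}

```text
time: 34.45
tool_pos: [528.5, 38.3, 50.6]
tcp_rot: [179.9, -0.0, 53.9]
ft_force: [-3.3, -2.0, 6.4]
finger_gap: 16.3
grip_force: 62.0
```

Request:
{"name": "step_arm", "arguments": {
  "targets": [
    {"dp": [0, 0, -0.003], "angular": [0, 0, 0], "fingers": 1},
    {"dp": [0, 0, -0.004], "angular": [0, 0, 0], "fingers": 1},
    {"dp": [0, 0, -0.004], "angular": [0, 0, 0], "fingers": 0.72},
    {"dp": [0, 0, -0.004], "angular": [0, 0, 0], "fingers": 0.6},
    {"dp": [0, 0, -0.004], "angular": [0, 0, 0], "fingers": 0.55},
    {"dp": [0, 0, -0.004], "angular": [0, 0, 0], "fingers": 0.5},
    {"dp": [-0.02, 0, -0.03], "angular": [0, 0, 0], "fingers": 0.5},
    {"dp": [-0.1, 0, -0.2], "angular": [0, 0, 0], "fingers": 0.5}
  ]
}}

```text
time: 35.45
tool_pos: [514.0, 22.6, 88.2]
tcp_rot: [-179.8, 0.1, 54.0]
ft_force: [0.1, 0.2, -0.3]
finger_gap: 42.7
grip_force: 0.0
```

Request:
{"name": "step_arm", "arguments": {
  "targets": [
    {"dp": [-0.1, 0, -0.2], "angular": [0, 0, 0], "fingers": 0.5},
    {"dp": [-0.2, 0, -0.4], "angular": [0, 0, 0], "fingers": 0.5},
    {"dp": [-0.3, 0, -0.6], "angular": [0, 0, 0], "fingers": 0.5},
    {"dp": [-0.3, -0.2, -0.75], "angular": [0, 0, 0], "fingers": 0.5},
    {"dp": [-0.2, -0.45, -0.85], "angular": [0, 0, 0], "fingers": 0.5},
    {"dp": [-0.1, -0.72, -0.85], "angular": [0, 0, 0], "fingers": 0.5},
    {"dp": [-0.1, -0.72, -0.85], "angular": [0, 0, 0], "fingers": 0.5},
    {"dp": [-0.1, -0.72, -0.85], "angular": [0, 0, 0], "fingers": 0.5}
  ]
}}

```text
time: 36.45
tool_pos: [388.1, 90.9, 260.2]
tcp_rot: [179.9, -0.0, 54.0]
ft_force: [0.4, 0.2, -0.1]
finger_gap: 42.7
grip_force: 0.0
```

```bash
cat > m.py <<'E'
import h; from h import *
for c in ("side","top"):
    p=camera_params(c); globals().setdefault("P",{})[c]=p
h.cam=lambda c:(P[c],200/np.tan(np.radians(P[c]["vfov"]/2)))
C=np.array([575.7,105.2]);u=np.array([.588,.809]);cols=np.arange(311,326)
def front(r,z):
    t=np.linspace(0,2*np.pi,1441); Q=np.array([proj("side",[C[0]+r*np.cos(a),C[1]+r*np.sin(a),z]) for a in t])
    return np.array([Q[np.abs(Q[:,0]-x)<.5,1].max() for x in cols])
def edge(g,x,lo,hi):
    v=g[lo:hi,x]; k=np.argmin(np.diff(v)); m=(v[max(0,k-1):k+1].max()+v[k+1:k+3].min())/2
    for i in range(max(k-1,0),min(k+2,len(v)-1)):
        if v[i]>=m>v[i+1]: return lo+i+(v[i]-m)/(v[i]-v[i+1])
    return lo+k+.5
im=snapshot("side"); cv2.imwrite("pics/h_side.png",im)
ref={z:front(22,z+6) for z in (106,112,118)}; mref=front(28,106)
for n in ("g","h"):
    g=cv2.cvtColor(cv2.imread(f"pics/{n}_side.png"),cv2.COLOR_BGR2GRAY).astype(float)
    col=np.array([edge(g,x,175,184) for x in cols]); mou=np.array([edge(g,x,184,191) for x in cols])
    r=[np.median(col-ref[z]) for z in ref]; print(n,col.round(1),"z est",np.interp(0,r,list(ref)),"mouth bias",np.median(mou-mref).round(2))
t=snapshot("top")
print([(np.round(d["at"],1).tolist(),round(d["conf"],2)) for d in pinpoint("top","rotor")[:3]])
for d in masks_of("top","key")[:1]:
    ys,xs=np.nonzero(d["pixels"]); Q=np.array([plane("top",q,55)[:2] for q in zip(xs,ys)])-C
    print("key",round(d["conf"],2),(Q@u).min().round(1),(Q@u).max().round(1),"lat",(Q@np.array([-u[1],u[0]])).mean().round(1))
E
python3 m.py
```

```text
g [179.4 180.4 180.5 180.8 181.3 181.5 181.5 181.6 181.6 181.3 181.  180.5
 180.  179.3 178.3] z est 112.02021847740491 mouth bias -0.23
h [178.5 179.5 180.2 180.4 180.5 180.6 180.9 180.8 180.7 180.5 180.4 180.2
 179.5 179.  178.3] z est 114.57073407639757 mouth bias -0.24
[([287.6, 181.1], 0.98)]
key 0.48 -80.6 67.0 lat -0.5
```

```bash
python3 -c "
from bench import *
print(hand_in())"
```

```text
the job is handed in; nothing more can be done
None
```

The job is handed in; no verdict came back. I pressed the rotor home at about 22 N and let it go, then freed it with the key alone: it stands about 8 mm up by camera estimate (good to a couple of mm), and the key tip is about 67 mm past the axis.

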